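# Pack up and weight a chair rail on two bearers

### The arm

A 6-joint arm with a two-finger parallel gripper is mounted at the origin on the work surface. World frame = base frame: x ahead of the robot, y to its left, z up, the work surface at z = 0. Lengths are in m, angles in rad, forces in N, time in s.
With the tool pointing down it reaches from about 0.35 to 0.725 m from the base axis. Payload 6 kg.
Tool frame: the origin (TCP) lies at the very end of the fingers, on their centre line; the grasp point (between the pads) lies 19 mm behind it; z points along the fingers, y is the direction in which the jaws open and shut (so a half turn about z gives the same grasp; the last joint's range is limited). The gripper opens to 85 mm and grips with 20 to 120 N. Pads are 22 mm wide; open, the fingers measure 114 mm over their backs; the gripper's body (76 mm by 85 mm) begins 54 mm behind the grasp point. The pads swing forward as they close: fully open they stand 13 mm farther back than shut.
Start: joints at [1.541, 0.04, 0.085, 0, -1.615, -0.334], TCP at [0.213, 0.561, 0.231] pointing down, gripper open.
Joint ranges: [-2.56, 2.56], [-1.29, 2.01], [-1.08, 1.49], [-3.29, 1.98], [-2.81, -0.18], [-2.99, 2.99]. Speed limits (rad/s): [2.57, 2.57, 3.01, 3.14, 3.14, 3.14].

### API

Orientations are given as a unit quaternion [w, x, y, z].
In Python, from workcell import observe, get_image, job_done gives the robot as it stands.
- The arm moves only by the tool arm_command, never from a script. Its arguments are lists of equal length, an entry for each row: "travel": the shift along the tool's x, y, z in units of 0.3 m (1.0 is 0.3 m), a list of three; "twist": the turn about the tool's z in units of pi rad (1.0 is pi rad); "grip": the closure, from -1 (fully open) to 1 (shut), so that 0 is half open. A call has 1 to 10 rows; each row is the pose to reach, as a shift and turn from the pose measured when the call began, along the tool's axes at that moment, turning the shorter way round; what a row does not reach only later rows make up. A row lasts 1/8 s, in which the tool goes at most 62.5 mm and 10.7 degrees, less where a joint would pass 70% of its speed; a pose out of reach is approached as far as the arm can. A call with a number of a shift or a turn outside -1 to 1 is refused whole. A call with a gripper value outside its range is refused whole. The fingers move at their own pace and stop on an object; "newtons" is the grip in N (left out, the last holds). Time passes only in rows, so rows that repeat a pose let the fingers close. It gives the time, the measured TCP pose, the force and the opening at its end, in the units of the state.
- observe(): the state, without advancing time (a new reading comes with each control period).
- get_image(name): name is "scene" or "top" or "wrist"; returns a dict with "image" (400x640x3 uint8, blue, green, red), "fx", "fy", "cx", "cy" (pixels), "dist" ([k1, k2, p1, p2, k3] as OpenCV has them; the pictures are not rectified), "camera_from_world" (4x4, takes a point from world to camera coordinates). Camera axes: x right, y down, z forward; pixel columns grow to the right and rows downward; lengths in m; the calibration is good to about 2 mm. A picture is of the moment at which its call begins. There is no depth.
- job_done(): hands the job in, once; it reports no verdict.
The state is a dict: "t": time; "q": joint angles; "joint_velocities": joint speeds; "tau": joint torques, N m; "tool_pos": TCP position; "tool_rot": TCP orientation; "force": force on the tool from outside, world axes, zero at the start; "torque": the same for the moment, N m; "width": finger opening in m.
Only numpy, scipy, OpenCV 4.12 (cv2) and the standard library are available. Lean on these libraries where they do the work, as an engineer would, in place of code of your own. Each camera call takes 0.05 s, during which the arm holds its last target.

### The job

Set the chair rail up level on the bench: centre the square plywood packer on the low bearer and press it down to feel that it lies flat, then centre the round rubber pad on the packer and press that down too. Then lay the rail flat along the line of the two bearers, centred across the pad and the high bearer, let go of it, and last set the iron weight gently upright on the middle of the rail. Leave the mallet, the jar and the plane where they are.

Things in the scene. Friction and masses are not known exactly. Their poses are not given: they have to be found in the camera images.
- low_top (a point): Low bearer: dark wooden block, 76 x 76 mm and 40 mm high, fixed to the bench (it cannot be moved). The point is the centre of its top face, 40 mm above the bench; x and y along its sides, z up.
- high_top (a point): High bearer: dark wooden block with a black rubber face, 56 x 56 mm and 70 mm high in all, fixed to the bench 165 to 190 mm (between centres) beside the low bearer, on its left or its right. The point is the centre of its top face, 70 mm above the bench; z up.
- packer_center (a point): Square plywood packer, 56 x 56 mm and 18 mm thick, about 40 g, lying flat and loose on the bench. The point is its centre, 9 mm above its underside; x and y along its sides, z up. It goes on the low bearer (any side forward). A press from above of 5 to 10 N is plenty; it is rigid.
- pad_center (a point): Round hard black rubber pad, 48 mm in diameter and 12 mm thick, about 25 g, lying flat and loose on the bench. The point is its centre, 6 mm above its underside; z up. It goes on the packer: bearer 40 + packer 18 + pad 12 then reach the 70 mm of the high bearer. A press from above of 5 to 10 N is plenty; it is rigid.
- rail_center (a point): Chair rail of pale ash, 260 mm long, 40 mm wide and 20 mm thick, with a thinner 20 mm tenon on each end (300 mm over all) and four dark spindle holes drawn on its top, about 145 g, lying flat and loose on the bench. The point is its centre, 10 mm above its underside; x along its length, y across its width, z up. Both ends are alike.
- weight_center (a point): Iron bench weight, 60 mm high, 0.4 to 0.6 kg, loose: a round foot 52 mm in diameter and 26 mm high, and on it an upright round grip 26 mm in diameter from 30 to 60 mm above the underside. The point is its centre, 30 mm above its underside; z up. Hold it by the grip, about 15 mm above this point.
- mallet_center (a point): Bystander: wooden mallet lying on the bench, head 80 x 110 x 60 mm centred 70 mm along +x from this point, round handle of 26 mm reaching 150 mm along -x, 30 mm above the bench. The point is 30 mm above the bench; leave it alone.
- jar_center (a point): Bystander: amber glass jar with a steel cap, 68 mm in diameter and 85 mm high, standing beyond the bearers. The point is its centre; leave it alone.
- plane_center (a point): Bystander: steel hand plane, 160 x 50 mm and about 65 mm high, standing beyond the bearers, length along x. The point is 25 mm above the bench, over the middle of its sole; leave it alone.
Things that resemble listed ones, but are neither listed nor needed, are in the scene too. Several things look just like the part that bears packer_center: the one meant starts farthest from the robot's base. There is more than one size of the part that bears pad_center; the job needs the largest.

How it is judged:
On the way, in this order (a step that is already met when the one before it is completed fails the run):
1. the packer lies flat on the low bearer and is pressed down on it, with the pad not yet on it (horizontal distance between packer_center and low_top below 0.012 m and z of packer_center in the frame of low_top between 0.005 and 0.013 m and angle between packer_center's own z axis and vertical below 0.06 rad and contact force between packer and low_bearer above 3 N and horizontal distance between pad_center and packer_center above 0.05 m), for 0.15 s.
2. the pad lies flat on the packer and is pressed down on it, with the rail not yet on it (horizontal distance between packer_center and low_top below 0.012 m and z of packer_center in the frame of low_top between 0.005 and 0.013 m and angle between each of packer_center, pad_center's own z axis and vertical below 0.06 rad and horizontal distance between pad_center and packer_center below 0.012 m and z of pad_center in the frame of packer_center between 0.011 and 0.019 m and contact force between pad and packer above 3 N and contact force between rail and pad below 0.2 N), for 0.15 s.
3. the rail lies level and free across the pad and the high bearer, without the weight (horizontal distance between packer_center and low_top below 0.012 m and z of packer_center in the frame of low_top between 0.005 and 0.013 m and angle between each of packer_center, pad_center's own z axis and vertical below 0.06 rad and horizontal distance between pad_center and packer_center below 0.012 m and z of pad_center in the frame of packer_center between 0.011 and 0.019 m and y of low_top in the frame of rail_center between -0.015 and 0.015 m and y of high_top in the frame of rail_center between -0.015 and 0.015 m and horizontal distance between rail_center and low_top below 0.112 m and horizontal distance between rail_center and high_top below 0.112 m and z of rail_center in the frame of high_top between 0.006 and 0.014 m and angle between rail_center's own z axis and vertical below 0.035 rad and linear speed of rail below 0.02 m/s and contact force between the fingers and rail below 0.3 N and contact force between weight and rail below 0.2 N), for 0.2 s.
At the end, for the whole second after the job is handed in: Packer flat on the low bearer, pad flat on the packer, each centred within 12 mm; rail level (2 deg) on pad and high bearer, centre line within 15 mm of both bearer centres, middle within 112 mm of each; weight upright within 15 mm of the rail's middle; all at rest (horizontal distance between packer_center and low_top below 0.012 m and z of packer_center in the frame of low_top between 0.005 and 0.013 m and angle between each of packer_center, pad_center, weight_center's own z axis and vertical below 0.06 rad and horizontal distance between pad_center and packer_center below 0.012 m and z of pad_center in the frame of packer_center between 0.011 and 0.019 m and y of low_top in the frame of rail_center between -0.015 and 0.015 m and y of high_top in the frame of rail_center between -0.015 and 0.015 m and horizontal distance between rail_center and low_top below 0.112 m and horizontal distance between rail_center and high_top below 0.112 m and z of rail_center in the frame of high_top between 0.006 and 0.014 m and angle between rail_center's own z axis and vertical below 0.035 rad and horizontal distance between weight_center and rail_center below 0.015 m and z of weight_center in the frame of rail_center between 0.036 and 0.044 m and linear speed of each of packer, pad, rail, weight below 0.02 m/s); the robot touches nothing.
It fails at once if the mallet is disturbed (moved more than 30 mm) (distance of mallet_center from where it was at the start of the episode above 0.03 m).
It fails at once if the jar is disturbed (moved more than 30 mm) (distance of jar_center from where it was at the start of the episode above 0.03 m).
It fails at once if the plane is disturbed (moved more than 30 mm) (distance of plane_center from where it was at the start of the episode above 0.03 m).
It fails at once if the weight is dropped or banged on the rail (over 60 N) (contact force between weight and rail above 60 N).
It also fails if it takes over 112 s, if anything falls off the work surface, if the arm or the gripper's body presses on something with over 40 N, if the wrist force passes 120 N, or if a joint passes its speed limit or range.

## Working session

There is one attempt and no reset: what is moved stays moved. The work goes in short steps, Python scripts to look and compute and a tool call to move; the robot and the scene stay as the last step left them, time stands still between calls to the robot, and variables do not carry over. Pictures are saved under pics/ and viewed, and the job is handed in when it is done.

Besides the shell and the picture viewer there is one more tool, called after "Request:" as name(argument=value, ...), one argument or row to a line, values as JSON. arm_command: Moves the arm, as the interface text tells. Its arguments: {"type":"object","properties":{"travel":{"type":"array","items":{"type":"array","items":{"type":"number"}}},"twist":{"type":"array","items":{"type":"number"}},"grip":{"type":"array","items":{"type":"number"}},"newtons":{"type":"number"}},"required":["travel","twist","grip"]}

```bash
mkdir -p pics; ls
cat > h.py <<'E'
import numpy as np, cv2
from workcell import observe, get_image, job_done
E
python3 - <<'E'
from h import *
for n in ["scene","top","wrist"]:
    d=get_image(n); cv2.imwrite(f"pics/{n}0.png",d["image"]); 
    T=np.array(d["camera_from_world"]); print(n,d["fx"],d["cx"],d["cy"],d["dist"],np.round(-T[:3,:3].T@T[:3,3],3),np.round(T[:3,:3],2).tolist())
    np.save(f"{n}0.npy",d,allow_pickle=True)
print(observe())
E
```

```text
pics
scene 450.7420895587292 317.1341591187628 206.5783619446764 [-0.06641215  0.          0.          0.          0.        ] [1.382 0.303 0.779] [[-0.32, 0.95, -0.02], [0.58, 0.18, -0.79], [-0.75, -0.26, -0.61]]
top 431.6403829643808 322.6087298231788 205.47373679146583 [-0.09619052  0.          0.          0.          0.        ] [ 0.324 -0.031  1.03 ] [[0.01, -1.0, -0.04], [-0.98, -0.0, -0.17], [0.17, 0.04, -0.98]]
wrist 322.70854185853835 323.83152665032736 192.142530710037 [-0.05867842  0.          0.          0.          0.        ] [0.288 0.533 0.372] [[-0.36, -0.93, 0.0], [-0.89, 0.34, 0.31], [-0.29, 0.11, -0.95]]
{'t': 0.15, 'q': array([ 1.54071391e+00,  4.06878358e-02,  8.40304668e-02, -3.35519072e-04,
       -1.61551269e+00, -3.33661271e-01]), 'joint_velocities': array([ 0.00106935, -0.0014579 ,  0.0023898 ,  0.00169179,  0.00058494,
        0.00015846]), 'tau': array([-2.09492508e-03, -3.68616986e+01,  3.47692323e+01,  6.93615943e+00,
       -4.36720817e-03,  2.86463653e-07]), 'tool_pos': array([0.21333929, 0.56051198, 0.23049515]), 'tool_rot': array([ 7.04311248e-04,  9.83507943e-01, -1.80863556e-01, -6.18106976e-05]), 'force': array([ 0.10337074,  0.18047699, -0.26264099]), 'torque': array([ 0.04905824, -0.01121648,  0.01700151]), 'width': 0.08566778335791554}
```

View pics/scene0.png

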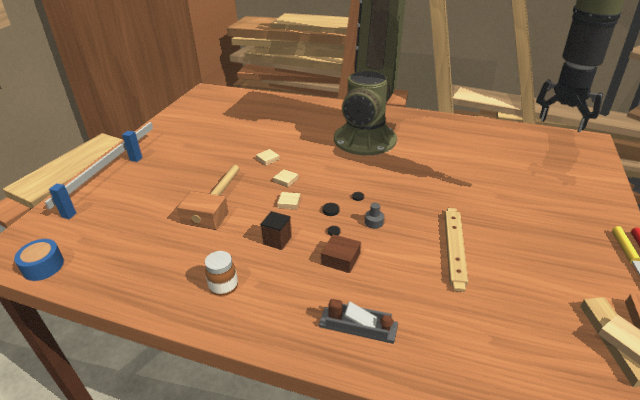

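View pics/top0.png

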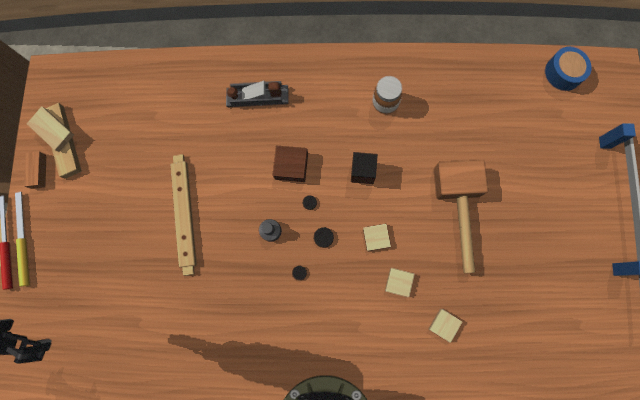

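View pics/wrist0.png

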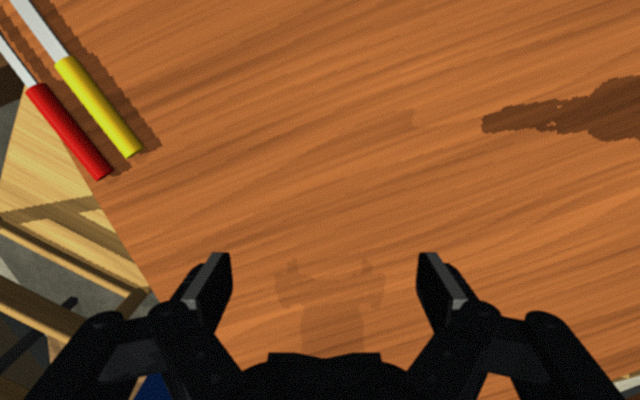

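The top view shows the low bearer at (291,164), the high bearer at (364,168), packers at (377,238), (400,282) and (447,326), pads at (323,237) (large), (309,203) and (300,272), the weight at (270,230), and the rail at (183,215).

```bash
cat >> h.py <<'E'
def load(n): return np.load(n,allow_pickle=True).item()
def ray(d,uv,z):
    K=np.array([[d["fx"],0,d["cx"]],[0,d["fy"],d["cy"]],[0,0,1.]])
    p=cv2.undistortPoints(np.array(uv,float).reshape(-1,1,2),K,np.array(d["dist"],float)).reshape(-1,2)
    T=np.array(d["camera_from_world"]);R=T[:3,:3];c=-R.T@T[:3,3]
    w=np.c_[p,np.ones(len(p))]@R
    return c+w*((z-c[2])/w[:,2])[:,None]
def proj(d,P):
    K=np.array([[d["fx"],0,d["cx"]],[0,d["fy"],d["cy"]],[0,0,1.]])
    T=np.array(d["camera_from_world"])
    return cv2.projectPoints(np.array(P,float).reshape(-1,1,3),cv2.Rodrigues(T[:3,:3])[0],T[:3,3],K,np.array(d["dist"],float))[0].reshape(-1,2)
def mask_hsv(img,lo,hi): return cv2.inRange(cv2.cvtColor(img,cv2.COLOR_BGR2HSV),np.array(lo),np.array(hi))
def blobs(m,amin=40):
    c,_=cv2.findContours(m,cv2.RETR_EXTERNAL,cv2.CHAIN_APPROX_NONE)
    return [k for k in c if cv2.contourArea(k)>amin]
E
python3 - <<'E'
from h import *
d=load("top0.npy");im=d["image"]; hsv=cv2.cvtColor(im,cv2.COLOR_BGR2HSV)
for u,v in [(291,158),(291,178),(364,160),(364,178),(377,238),(400,282),(183,230),(323,237),(270,230),(220,240),(330,300)]: print((u,v),hsv[v,u])
pale=mask_hsv(im,[15,40,120],[35,160,255])
for c in blobs(pale):
    r=cv2.minAreaRect(c); p=ray(d,[r[0]],0.018)[0]; print("pale",np.round(r[0],1),np.round(r[1],1),round(r[2],1),np.round(p,4),np.hypot(p[0],p[1]))
dark=mask_hsv(im,[0,0,0],[180,255,50])
for c in blobs(dark):
    r=cv2.minAreaRect(c); print("dark",np.round(r[0],1),np.round(r[1],1),round(r[2],1),np.round(ray(d,[r[0]],0.012)[0],4))
cv2.imwrite("pics/crop1.png",cv2.resize(im[130:300,160:420],None,fx=3,fy=3,interpolation=cv2.INTER_CUBIC))
E
```

```text
(291, 158) [  9 146  98]
(291, 178) [ 2 94 38]
(364, 160) [ 0 13 39]
(364, 178) [175 127  36]
(377, 238) [ 24  79 190]
(400, 282) [ 25  77 192]
(183, 230) [ 19 110 188]
(323, 237) [20 21 36]
(270, 230) [ 0  6 87]
(220, 240) [ 11 142 158]
(330, 300) [ 12 144 156]
pale [445.5 325.1] [26.1 25.2] 31.4 [ 0.2255 -0.2736  0.018 ] 0.35451458015973847
pale [399.5 282.1] [25.2 24.7] 14.0 [ 0.3229 -0.1699  0.018 ] 0.36486245175405085
pale [ 19.5 262. ] [48.  7.] 90.0 [0.357  0.7762 0.018 ] 0.8544038222440654
pale [376.4 236.6] [23.8 23.9] 79.7 [ 0.4283 -0.118   0.018 ] 0.4442586848996654
pale [465.1 234.2] [76.6 10.7] 84.8 [ 0.4341 -0.327   0.018 ] 0.5434453286307671
pale [181.6 214.5] [120.8  15.7] 85.0 [0.4802 0.3519 0.018 ] 0.5953602782766811
pale [ 52.6 140.1] [72.  36.4] 69.2 [0.6772 0.7215 0.018 ] 0.989557999302181
dark [324.  391.5] [56. 15.] -0.0 [0.0755 0.003  0.012 ]
dark [ 18.8 343.9] [55.6 34.6] 30.1 [0.1536 0.7632 0.012 ]
dark [299.4 272.4] [13.  12.6] 18.4 [0.3442 0.0626 0.012 ]
dark [324. 237.] [18. 18.] 90.0 [0.4278 0.0053 0.012 ]
dark [309.5 202.5] [12.7 12.7] 45.0 [0.5109 0.0407 0.012 ]
dark [363.9 167.9] [23.7 29.1] 5.2 [ 0.5963 -0.0906  0.012 ]
dark [296.7 172.9] [21.7 41.2] 54.0 [0.5843 0.0729 0.012 ]
dark [616.3 144.6] [ 9.4 25.9] 63.4 [ 0.6598 -0.7318  0.012 ]
dark [256.9 102.7] [ 4.5 60.1] 86.6 [0.7688 0.178  0.012 ]
dark [276.3  91.5] [11.5 15.4] 57.5 [0.7984 0.1293 0.012 ]
dark [571.5  86. ] [ 8. 17.] 90.0 [ 0.8164 -0.6306  0.012 ]
dark [435.   8.] [18. 10.] 0.0 [ 1.0374 -0.2865  0.012 ]
dark [309.5   8. ] [12. 31.] 90.0 [1.0398 0.0479 0.012 ]
```

View pics/crop1.png

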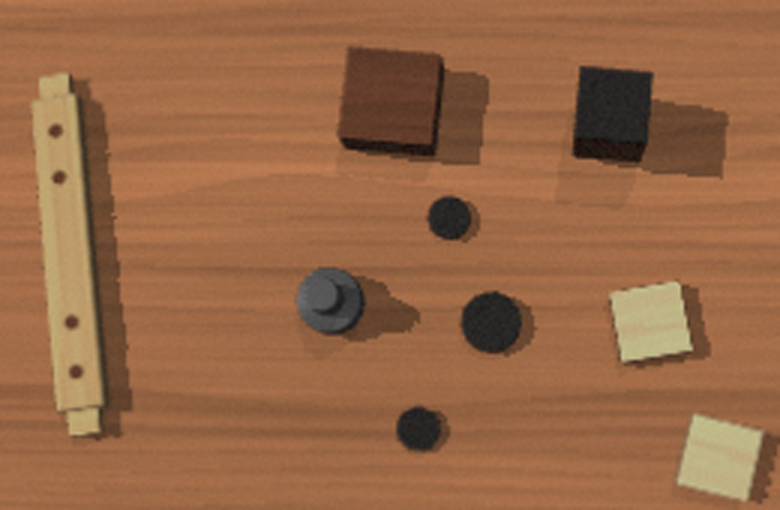

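```bash
cat >> h.py <<'E'
from scipy.spatial.transform import Rotation as Rn
def pose(o=None):
    o=o or observe(); q=o["tool_rot"]; R=Rn.from_quat([q[1],q[2],q[3],q[0]]).as_matrix()
    return np.array(o["tool_pos"]),R
def plan(tgt,psi=None):
    p,R=pose(); s=R.T@(np.array(tgt)-p)/0.3; cur=np.arctan2(R[1,0],R[0,0]); tw=0
    if psi is not None:
        dd=(psi-cur+np.pi)%(2*np.pi)-np.pi; tw=-dd/np.pi
    print("pos",p.round(4),"psi",round(cur,4),"tilt",R[:,2].round(4),"-> travel",s.round(4),"twist",round(tw,4),"rows",np.ceil(max(np.linalg.norm(s)*.3/.0625,abs(tw)*180/10.7)))
def top_face(d,roi,lo,hi):
    u0,v0,u1,v1=roi; m=np.zeros(d["image"].shape[:2],np.uint8); m[v0:v1,u0:u1]=mask_hsv(d["image"],lo,hi)[v0:v1,u0:u1]
    m=cv2.morphologyEx(cv2.morphologyEx(m,cv2.MORPH_OPEN,np.ones((3,3))),cv2.MORPH_CLOSE,np.ones((3,3))); return m
E
python3 - <<'E'
from h import *
d=load("top0.npy")
low=(np.array([[348,47],[443,55],[436,148],[341,138]])-1)/3+[160,130]
hi=(np.array([[581,66],[653,72],[646,143],[575,138]])-1)/3+[160,130]
for c,z,n in((low,.04,"low"),(hi,.07,"high")):
    P=ray(d,c,z)[:,:2]; e=np.roll(P,-1,0)-P
    print(n,P.round(4).tolist(),"c",P.mean(0).round(4),"len",np.hypot(*e.T).round(4),"ang",np.degrees(np.arctan2(e[:,1],e[:,0])).round(1))
s=load("scene0.npy")["image"]
cv2.imwrite("pics/crop2.png",cv2.resize(s[180:300,240:480],None,fx=3.3,fy=3.3,interpolation=cv2.INTER_CUBIC))
plan([0.40,0.28,0.30],-np.pi/2)
E
```

```text
low [[0.6458, 0.1222], [0.6385, 0.0457], [0.5622, 0.0501], [0.5706, 0.1257]] c [0.6043 0.0859] len [0.0769 0.0765 0.076  0.0753] ang [-95.4 176.6  83.7  -2.6]
high [[0.6196, -0.0633], [0.6147, -0.1185], [0.5586, -0.1123], [0.5626, -0.0583]] c [ 0.5889 -0.0881] len [0.0555 0.0565 0.0541 0.0573] ang [-95.1 173.6  85.8  -5. ]
pos [0.2133 0.5605 0.2305] psi -0.3637 tilt [-4.0e-04 -1.4e-03 -1.0e+00] -> travel [ 0.9142  0.6528 -0.2306] twist 0.3842 rows 7.0
```

View pics/crop2.png

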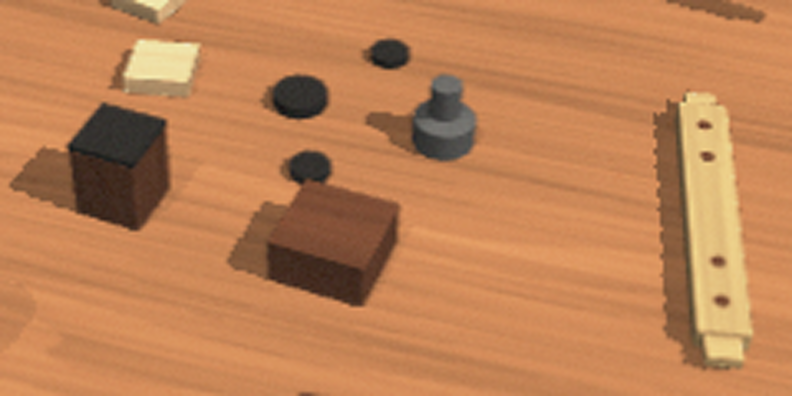

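The scene crop shows the low bearer's top corners at about (312,182), (399,207), (362,268), (268,242), and the high bearer's at (103,105), (166,122), (135,163), (70,148). The weight's grip top is at (446,83).

Run:
```python
from h import *
d=load("scene0.npy");t=load("top0.npy")
f=lambda a:(np.array(a)-1.1)/3.3+[240,180]
for c,z in((f([[312,182],[399,207],[362,268],[268,242]]),.04),(f([[103,105],[166,122],[135,163],[70,148]]),.07)):
    P=ray(d,c,z)[:,:2]; e=np.roll(P,-1,0)-P
    print(P.mean(0).round(4),np.hypot(*e.T).round(3))
print("weight scene",ray(d,f([[446,82]]),.06)," top",ray(t,(np.array([[321,291]])-1)/3+[160,130],.06))
print("pad scene", ray(d,f([[300,93]]),.012))
m=mask_hsv(d["image"],[15,40,120],[35,160,255])
for c in blobs(m):
    r=cv2.minAreaRect(c)
    if 250<r[0][0]<470: print(np.round(r[0]),ray(d,[r[0]],.012)[0].round(4),np.round(r[1]))
```

```text
[0.6082 0.0892] [0.07  0.071 0.072 0.073]
[ 0.592  -0.0864] [0.055 0.052 0.053 0.056]
weight scene [[0.44301819 0.13323763 0.06      ]]  top [[0.44604569 0.13460921 0.06      ]]
pad scene [[0.43128078 0.0075793  0.012     ]]
[457. 249.] [0.5015 0.357  0.012 ] [84. 17.]
[288. 200.] [ 0.432  -0.1187  0.012 ] [22. 16.]
[285. 178.] [ 0.3265 -0.1701  0.012 ] [24. 15.]
[268. 156.] [ 0.2263 -0.2727  0.012 ] [14. 22.]
[309.  86.] [-0.373  -0.3391  0.012 ] [60.  7.]
[293.  68.] [-0.5598 -0.4853  0.012 ] [27.  4.]
[287.  47.] [-0.8359 -0.6245  0.012 ] [112.  30.]
[303.  23.] [-1.296  -0.7022  0.012 ] [90. 21.]
```

Request:
arm_command(
  travel=[
    [0.15,0.11,-0.23],
    [0.3,0.22,-0.23],
    [0.45,0.33,-0.23],
    [0.6,0.43,-0.23],
    [0.76,0.54,-0.23],
    [0.91,0.65,-0.23],
    [0.91,0.65,-0.23],
    [0.91,0.65,-0.23],
  ],
  twist=[0.05,0.1,0.15,0.2,0.25,0.3,0.35,0.38],
  grip=[-1,-1,-1,-1,-1,-1,-1,-1],
)

```text
t: 1.15
tool_pos: [0.3995, 0.2804, 0.2997]
tool_rot: [0.001, 0.71, -0.704, 0.0]
force: [0.3, 0.9, -0.8]
width: 0.0854
```

Run:
```python
from h import *
d=get_image("wrist"); np.save("w1.npy",d,allow_pickle=True); cv2.imwrite("pics/w1.png",d["image"])
T=np.array(d["camera_from_world"]); print(np.round(-T[:3,:3].T@T[:3,3],3))
plan([0.428,-0.118,0.15],-np.pi/2); print(observe()["t"])
```

```text
[0.4   0.201 0.442]
pos [0.3993 0.2807 0.2996] psi -1.5655 tilt [-7.0e-04 -1.5e-03 -1.0e+00] -> travel [ 1.3287 -0.089   0.5005] twist 0.0017 rows 7.0
1.2
```

View pics/w1.png

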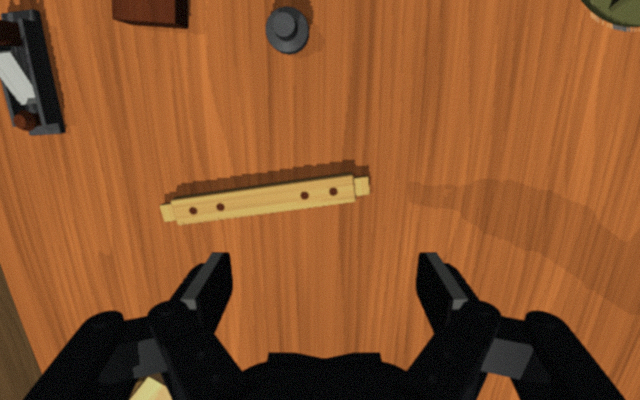

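The wrist view shows the rail from (162,213) to (369,186), its tenons included, with the weight at (288,28). Next I move toward the packer.

Request:
arm_command(
  travel=[
    [0.17,-0.01,0.05],
    [0.34,-0.03,0.1],
    [0.5,-0.05,0.15],
    [0.67,-0.07,0.15],
    [0.83,-0.08,0.15],
    [1.0,-0.09,0.15],
    [1.0,-0.09,0.15],
  ],
  twist=[0,0,0,0,0,0,0],
  grip=[-1,-1,-1,-1,-1,-1,-1],
)

```text
t: 2.08
tool_pos: [0.4277, -0.0218, 0.2551]
tool_rot: [0.001, 0.708, -0.706, 0.0]
force: [1.2, 0.4, 0.6]
width: 0.0852
```

Run:
```python
from h import *
d=get_image("wrist"); np.save("w2.npy",d,allow_pickle=True); cv2.imwrite("pics/w2.png",d["image"])
m=mask_hsv(d["image"],[15,40,120],[35,160,255])
for c in blobs(m,200):
    r=cv2.minAreaRect(c); B=ray(d,cv2.boxPoints(r),.018)[:,:2]; e=np.roll(B,-1,0)-B
    print(np.round(r[0]),B.mean(0).round(4),np.hypot(*e.T).round(3),np.degrees(np.arctan2(e[:,1],e[:,0])).round(1))
m=mask_hsv(d["image"],[0,0,0],[180,255,60])
for c in blobs(m,200):
    r=cv2.minAreaRect(c);B=ray(d,cv2.boxPoints(r),.012)[:,:2]; print("dark",np.round(r[0]),np.round(r[1]),ray(d,[r[0]],.012)[0].round(4))
plan([0.428,-0.118,0.15],-np.pi/2)
```

```text
[323.  71.] [ 0.4284 -0.1195] [0.057 0.057 0.059 0.058] [-171.   101.2    9.3  -81.2]
[420.  23.] [ 0.3237 -0.1701] [0.058 0.056 0.059 0.058] [-105.9  165.9   76.2  -15.1]
dark [311. 267.] [36. 34.] [0.4441 0.1302 0.012 ]
dark [323. 303.] [192. 600.] [0.4277 0.1888 0.012 ]
dark [386. 218.] [24. 24.] [0.3466 0.0582 0.012 ]
dark [257. 202.] [24. 24.] [0.5117 0.0365 0.012 ]
dark [322. 177.] [36. 35.] [0.4286 0.0036 0.012 ]
dark [608. 196.] [87. 62.] [0.0492 0.0288 0.012 ]
dark [622. 141.] [40. 35.] [ 0.0505 -0.0452  0.012 ]
dark [592. 154.] [ 40. 154.] [ 0.0875 -0.0273  0.012 ]
dark [172. 103.] [79. 56.] [ 0.605  -0.0866  0.012 ]
pos [ 0.4277 -0.0204  0.2549] psi -1.5675 tilt [-8.0e-04 -1.3e-03 -1.0e+00] -> travel [ 3.249e-01 -1.000e-04  3.501e-01] twist 0.0011 rows 3.0
```

View pics/w2.png

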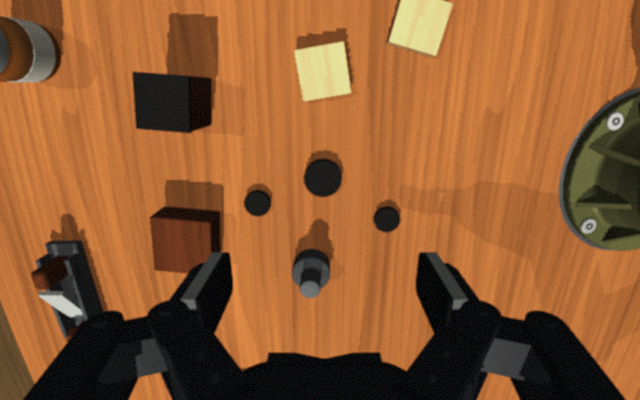

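The wrist view shows the packer at (323,71), the large pad at (322,177), and the bearer tops at about (163,102) for the high one and (183,240) for the low one.

Run:
```python
from h import *
d=load("w2.npy");im=d["image"]
for c,z in(([[152,208],[213,212],[213,272],[155,268]],.04),([[135,73],[193,76],[192,131],[138,128]],.07)):
    P=ray(d,c,z)[:,:2]; e=np.roll(P,-1,0)-P
    print(P.mean(0).round(4),np.hypot(*e.T).round(3))
cv2.imwrite("pics/c3.png",cv2.resize(im[60:285,120:230],None,fx=2.6,fy=2.6,interpolation=cv2.INTER_CUBIC))
plan([0.4284,-0.119,0.10],-1.40)
```

```text
[0.6011 0.0781] [0.074 0.083 0.075 0.083]
[ 0.5859 -0.0889] [0.058 0.054 0.056 0.054]
pos [ 0.4277 -0.0204  0.2549] psi -1.5675 tilt [-8.0e-04 -1.3e-03 -1.0e+00] -> travel [ 0.328  -0.0016  0.5167] twist -0.0533 rows 3.0
```

View pics/c3.png

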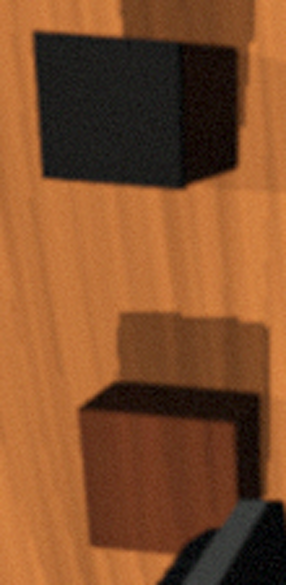

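Request:
arm_command(
  travel=[
    [0.1,0,0.15],
    [0.2,0,0.3],
    [0.33,0,0.5],
    [0.33,0,0.5],
    [0.33,0,0.5],
  ],
  twist=[-0.05,-0.053,-0.053,-0.053,-0.053],
  grip=[-1,-1,-1,-1,-1],
)

```text
t: 2.75
tool_pos: [0.4283, -0.1191, 0.1056]
tool_rot: [0.001, 0.765, -0.644, 0.0]
force: [0.2, -0.9, 0.9]
width: 0.0854
```

Run:
```python
from h import *
d=get_image("wrist"); np.save("w3.npy",d,allow_pickle=True); cv2.imwrite("pics/w3.png",d["image"])
m=mask_hsv(d["image"],[15,40,120],[35,160,255])
for c in blobs(m,200):
    r=cv2.minAreaRect(c); B=ray(d,cv2.boxPoints(r),.018)[:,:2]; e=np.roll(B,-1,0)-B
    print(np.round(r[0]),B.mean(0).round(4),np.hypot(*e.T).round(3),np.degrees(np.arctan2(e[:,1],e[:,0])).round(1))
plan([0.4284,-0.119,0.005],-1.40);print(observe()['force'])
```

```text
[323. 196.] [ 0.4287 -0.12  ] [0.055 0.056 0.059 0.056] [-170.2  101.8    9.7  -82.3]
[476. 154.] [ 0.3236 -0.1704] [0.057 0.056 0.06  0.059] [-104.7  164.4   78.6  -18.2]
[610.  46.] [ 0.2502 -0.2618] [0.045 0.063 0.047 0.061] [-165.9  113.3   11.9  -69. ]
pos [ 0.429  -0.1188  0.1067] psi -1.3994 tilt [ 0.0014 -0.0017 -1.    ] -> travel [-3.00e-04  2.30e-03  3.39e-01] twist 0.0002 rows 2.0
[ 0.5676777  -0.49094366  0.56521956]
```

View pics/w3.png

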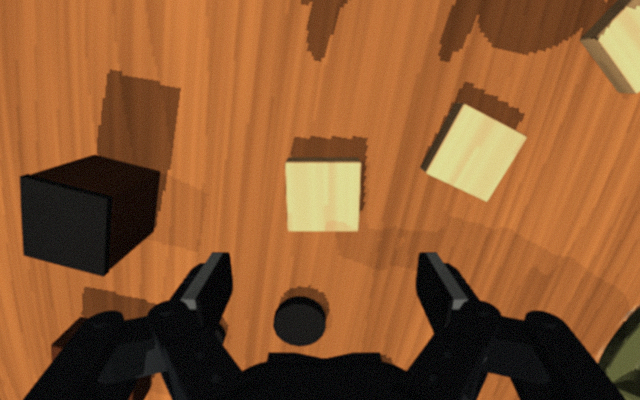

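Run:
```python
from h import *
d=load("w2.npy")
f=lambda a:(np.array(a)-.8)/2.6+[120,60]
print(ray(d,f([[80,410],[237,420],[90,545]]),.04).round(4), ray(d,f([[237,420],[90,545]]),.04).mean(0))
P=ray(d,f([[35,31],[182,44],[184,187],[44,176]]),.07);print(P.mean(0),np.linalg.norm(np.roll(P,-1,0)-P,axis=1))
```

```text
[[0.6373 0.0467 0.04  ]
 [0.5632 0.0513 0.04  ]
 [0.6449 0.1188 0.04  ]] [0.60401903 0.08504431 0.04      ]
[ 0.58791717 -0.08909059  0.07      ] [0.05630473 0.05342721 0.05602048 0.05434342]
```

Request:
arm_command(
  travel=[
    [0,0.002,0.17],
    [0,0.002,0.31],
    [0,0.002,0.338],
    [0,0.002,0.338],
    [0,0.002,0.338],
    [0,0.002,0.338],
    [0,0.002,0.338],
    [0,0.002,0.338],
  ],
  twist=[0,0,0,0,0,0,0,0],
  grip=[-1,-1,-1,-1,0,0.5,1,1],
  newtons=30,
)

```text
t: 3.8
tool_pos: [0.4299, -0.119, 0.0073]
tool_rot: [-0.001, 0.765, -0.644, 0.002]
force: [-1.2, 2.4, 7.1]
width: 0.0548
```

Run:
```python
from h import *
plan([0.428,-0.119,0.14],-1.49);o=observe();print(o['force'],o['width'])
```

```text
pos [ 0.4299 -0.119   0.0073] psi -1.3991 tilt [ 0.0048 -0.0017 -1.    ] -> travel [ 1.000e-04  4.400e-03 -4.423e-01] twist 0.0289 rows 3.0
[-1.20446751  2.37468316  7.11307763] 0.0548042310918048
```

Request:
arm_command(
  travel=[
    [0,0,-0.1],
    [0,0,-0.3],
    [0,0,-0.48],
    [0,0,-0.48],
  ],
  twist=[0,0,0.03,0.083],
  grip=[1,1,1,1],
)

```text
t: 4.3
tool_pos: [0.4315, -0.1191, 0.1571]
tool_rot: [0.005, -0.673, 0.74, -0.005]
force: [0.3, 0.4, -2.5]
width: 0.0549
```

Run:
```python
from h import *
d=get_image("wrist"); np.save("w4.npy",d,allow_pickle=True); cv2.imwrite("pics/w4.png",d["image"])
plan([0.604,0.0855,0.14],-1.66);o=observe();print(o['force'],o['width'])
```

```text
pos [ 0.4303 -0.1187  0.1542] psi -1.6719 tilt [ 0.0097 -0.001  -1.    ] -> travel [-0.7356 -0.5068  0.0522] twist -0.0038 rows 5.0
[ 0.01119397  0.23202874 -0.83518601] 0.05499872706792411
```

View pics/w4.png

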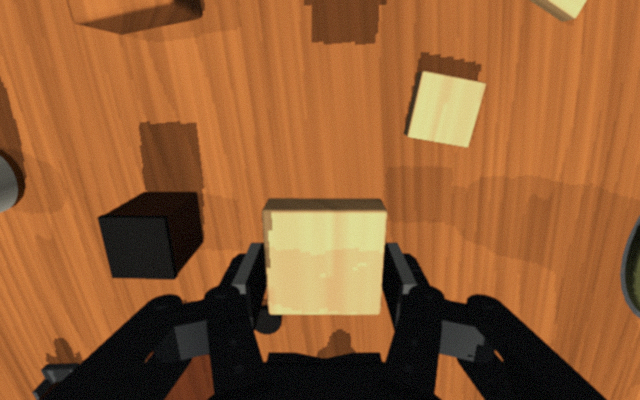

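The packer is held, with its top-face corners at about (265,212), (385,210), (380,313), (270,314).

Run:
```python
from h import *
d=load("w4.npy");p,R=pose()
for h in(.008,.011,.02):
    P=ray(d,[[265,212],[385,210],[380,313],[270,314]],p[2]+h)
    print(h,((P-p)@R).round(4).tolist(),((P-p)@R).mean(0).round(4),np.linalg.norm(np.roll(P,-1,0)-P,axis=1).round(4))
```

```text
0.008 [[0.0254, -0.028, -0.0077], [0.027, 0.0266, -0.0083], [-0.0294, 0.028, -0.0083], [-0.0311, -0.0285, -0.0077]] [-0.002  -0.0005 -0.008 ] [0.0546 0.0565 0.0565 0.0564]
0.011 [[0.0266, -0.0274, -0.0107], [0.0282, 0.026, -0.0113], [-0.0271, 0.0273, -0.0113], [-0.0286, -0.0279, -0.0107]] [-0.0002 -0.0005 -0.011 ] [0.0534 0.0552 0.0552 0.0552]
0.02 [[0.0301, -0.0257, -0.0198], [0.0316, 0.0242, -0.0202], [-0.0199, 0.0254, -0.0202], [-0.0214, -0.0261, -0.0197]] [ 0.0051 -0.0005 -0.02  ] [0.0498 0.0515 0.0515 0.0515]
```

Request:
arm_command(
  travel=[
    [-0.15,-0.1,0],
    [-0.3,-0.2,0],
    [-0.44,-0.31,0],
    [-0.59,-0.41,0],
    [-0.735,-0.507,0.03],
    [-0.735,-0.507,0.03],
    [-0.735,-0.507,0.03],
    [-0.735,-0.507,0.03],
  ],
  twist=[0,0,0,0,0,0,0,0],
  grip=[1,1,1,1,1,1,1,1],
)

```text
t: 5.35
tool_pos: [0.6037, 0.0846, 0.1473]
tool_rot: [0.004, -0.67, 0.742, -0.004]
force: [0.5, 0.7, 0.1]
width: 0.0548
```

Run:
```python
from h import *
plan([0.604,0.0855,0.055],-1.66);o=observe();print(o['force'],o['width'])
d=get_image("scene"); np.save("s5.npy",d,allow_pickle=True); cv2.imwrite("pics/s5.png",cv2.resize(d["image"][120:320,200:480],None,fx=2.8,fy=2.8))
d=get_image("wrist"); cv2.imwrite("pics/w5.png",d["image"]);np.save("w5.npy",d,allow_pickle=True)
```

```text
pos [0.6037 0.0846 0.1473] psi -1.6718 tilt [ 1.060e-02 -7.000e-04 -9.999e-01] -> travel [-0.003   0.0027  0.3078] twist -0.0038 rows 2.0
[0.52269155 0.73679727 0.09629407] 0.054752988201663966
```

View pics/s5.png

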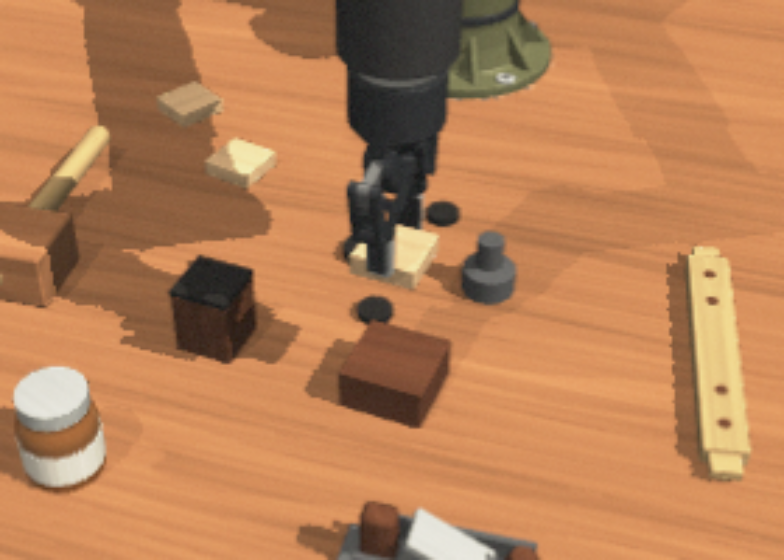

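View pics/w5.png

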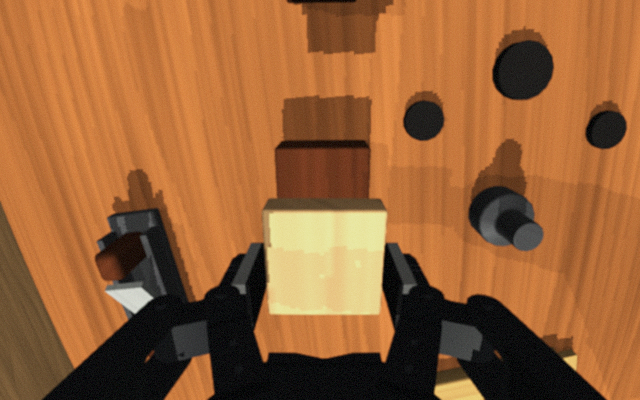

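The packer hangs over the low bearer, laterally aligned: the packer spans 265-385 px and the bearer 276-370. I lower it now.

Request:
arm_command(
  travel=[
    [-0.003,0.003,0.15],
    [-0.003,0.003,0.28],
    [-0.003,0.003,0.31],
    [-0.003,0.003,0.325],
    [-0.003,0.003,0.333],
    [-0.003,0.003,0.333],
  ],
  twist=[0,0,0,0,0,0],
  grip=[1,1,1,1,1,1],
)

```text
t: 6.2
tool_pos: [0.6048, 0.0858, 0.049]
tool_rot: [0.005, -0.67, 0.742, -0.004]
force: [-0.5, -0.4, 0.7]
width: 0.0548
```

Request:
arm_command(
  travel=[
    [0,0,0.004],
    [0,0,0.008],
    [0,0,0.012],
    [0,0,0.012],
  ],
  twist=[0,0,0,0],
  grip=[1,1,1,1],
)

```text
t: 6.7
tool_pos: [0.6053, 0.086, 0.0476]
tool_rot: [0.005, -0.671, 0.742, -0.005]
force: [-3.4, 1.3, 9.4]
width: 0.0548
```

Request:
arm_command(
  travel=[
    [0,0,0.007],
    [0,0,0.007],
    [0,0,0.007],
  ],
  twist=[0,0,0],
  grip=[1,1,1],
)

```text
t: 7.08
tool_pos: [0.6054, 0.086, 0.0476]
tool_rot: [0.006, -0.671, 0.742, -0.005]
force: [-5.1, -0.0, 9.6]
width: 0.0545
```

Request:
arm_command(
  travel=[
    [0,0,0],
    [0,0,0],
    [0,0,-0.01],
    [0,0,-0.01],
    [0,0,-0.1],
    [0,0,-0.3],
    [0,0,-0.4],
    [0,0,-0.4],
  ],
  twist=[0,0,0,0,0,0,0,0],
  grip=[1,0,-0.5,-1,-1,-1,-1,-1],
)

```text
t: 8.07
tool_pos: [0.6049, 0.0863, 0.1712]
tool_rot: [0.008, -0.671, 0.742, -0.006]
force: [-0.0, -0.4, -0.3]
width: 0.0853
```

Run:
```python
from h import *
o=observe();print(o['force'],o['width'],o['t'])
plan([0.604,0.0855,0.2],-1.66)
for n in("top","wrist"):
    d=get_image(n); np.save(n+"6.npy",d,allow_pickle=True)
    m=mask_hsv(d["image"],[15,40,120],[35,160,255])
    for c in blobs(m,200):
        r=cv2.minAreaRect(c); B=ray(d,cv2.boxPoints(r),.058)[:,:2]; e=np.roll(B,-1,0)-B
        print(n,np.round(r[0]),B.mean(0).round(4),np.hypot(*e.T).round(3),np.degrees(np.arctan2(e[:,1],e[:,0])).round(1))
    cv2.imwrite(f"pics/{n}6.png",d["image"])
```

```text
[-0.03627893 -0.35848306 -0.26750037] 0.08533433777852178 8.075
pos [0.6049 0.0863 0.1712] psi -1.6712 tilt [ 0.0209  0.0018 -0.9998] -> travel [ 0.0026  0.0008 -0.0962] twist -0.0036 rows 1.0
top [325. 387.] [ 0.0971 -0.0007] [0.128 0.04  0.127 0.04 ] [ -82.5 -173.    97.6    7.7]
top [445. 325.] [ 0.2293 -0.2641] [0.054 0.056 0.054 0.056] [ -33.6 -122.1  146.1   58. ]
top [400. 282.] [ 0.3232 -0.1645] [0.054 0.056 0.054 0.055] [ -14.9 -104.   164.7   76.1]
top [465. 234.] [ 0.4308 -0.3157] [0.027 0.174 0.027 0.174] [ -84.8 -177.7   94.7    2.6]
top [179. 183.] [0.5505 0.3481] [0.038 0.141 0.037 0.142] [ -85.5 -171.    95.2    9.4]
top [292. 160.] [0.6033 0.0797] [0.056 0.045 0.056 0.044] [ -4.1 -96.3 175.4  83.9]
top [151. 277.] [0.3439 0.4137] [0.129 0.654 0.115 0.66 ] [ -70.4 -155.6  112.1   25.6]
top [ 78. 118.] [0.722 0.631] [0.267 0.199 0.254 0.2  ] [ -48.7 -137.2  131.3   46.4]
top [175.  84.] [0.8036 0.3797] [0.171 0.058 0.168 0.058] [ -63.5 -152.5  116.5   29.8]
top [96.  6.] [1.0513 0.644 ] [0.586 0.043 0.577 0.05 ] [ -93.4 -173.4   87.1   15.5]
wrist [325. 187.] [0.6045 0.0855] [0.056 0.057 0.059 0.057] [174.4  86.2  -5.4 -97.6]
```

View pics/wrist6.png

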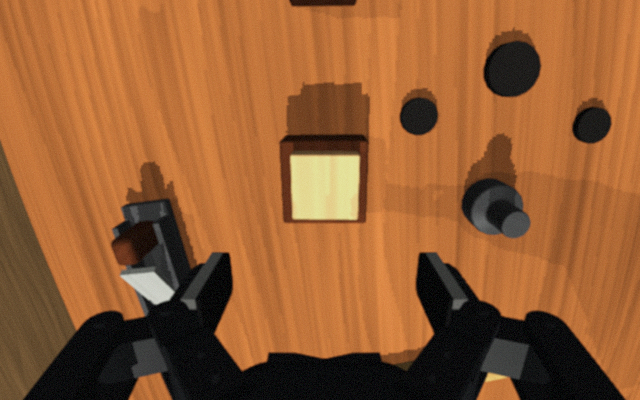

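The packer lies at (325,187) on the bearer with an even dark margin, and casting the rays gives (0.6045, 0.0855), so it is centred. Next is the pad.

Run:
```python
from h import *
plan([0.4286,0.004,0.12],-1.66)
```

```text
pos [0.6034 0.0861 0.167 ] psi -1.6712 tilt [ 1.480e-02  4.000e-04 -9.999e-01] -> travel [0.3311 0.5544 0.1479] twist -0.0036 rows 4.0
```

Request:
arm_command(
  travel=[
    [0.08,0.14,0],
    [0.16,0.28,0],
    [0.25,0.42,0.05],
    [0.331,0.554,0.13],
    [0.331,0.554,0.148],
    [0.331,0.554,0.148],
    [0.331,0.554,0.148],
  ],
  twist=[0,0,0,0,0,0,0],
  grip=[-1,-1,-1,-1,-1,-1,-1],
)

```text
t: 9.05
tool_pos: [0.4295, 0.0043, 0.1203]
tool_rot: [0.006, -0.671, 0.742, -0.005]
force: [0.5, 0.3, 0.8]
width: 0.0854
```

Run:
```python
from h import *
d=get_image("wrist"); np.save("w7.npy",d,allow_pickle=True); cv2.imwrite("pics/w7.png",d["image"])
m=mask_hsv(d["image"],[0,0,0],[180,255,60])
for c in blobs(m,200):
    P=ray(d,c.reshape(-1,2),.012)[:,:2].astype(np.float32); (cc,r)=cv2.minEnclosingCircle(P)
    print(cv2.boundingRect(c),np.round(cc,4),round(r,4))
plan([0.4286,0.004,0.004],-1.66); print(observe()['force'])
```

```text
(0, 350, 23, 38) [0.8079 0.1814] 0.0282
(0, 216, 624, 184) [0.4793 0.2539] 0.3648
(299, 161, 56, 56) [0.4288 0.0041] 0.024
(0, 47, 153, 96) [ 0.6182 -0.0914] 0.0667
pos [0.4295 0.0044 0.1203] psi -1.6711 tilt [ 1.470e-02  1.000e-04 -9.999e-01] -> travel [0.0021 0.0085 0.3877] twist -0.0035 rows 2.0
[-0.36229013 -0.07010317  0.34967335]
```

View pics/w7.png

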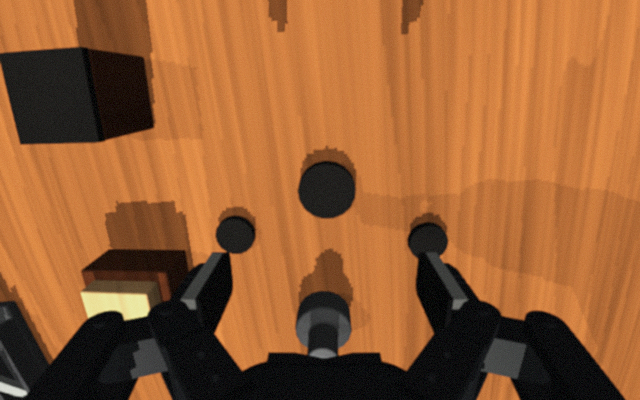

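The large pad is at (327,189) and fits a 24 mm radius, so it is the right one. Now I descend.

Request:
arm_command(
  travel=[
    [0.002,0.003,0.2],
    [0.002,0.003,0.35],
    [0.002,0.003,0.39],
    [0.002,0.003,0.39],
    [0.002,0.003,0.39],
  ],
  twist=[0,0,0,0,0],
  grip=[-1,-1,-1,-1,-1],
)

```text
t: 9.72
tool_pos: [0.4318, 0.0044, 0.0056]
tool_rot: [0.007, -0.671, 0.742, -0.006]
force: [0.0, -0.0, 1.1]
width: 0.0856
```

Run:
```python
from h import *
plan([0.4288,0.0041,0.002],-1.66); print(observe()['force'])
```

```text
pos [0.4318 0.0044 0.0056] psi -1.6708 tilt [ 1.790e-02  8.000e-04 -9.998e-01] -> travel [0.0019 0.0101 0.0118] twist -0.0034 rows 1.0
[ 0.03245771 -0.0075361   1.05251915]
```

Request:
arm_command(
  travel=[
    [0.002,0.01,0.008],
    [0.002,0.01,0.008],
    [0.002,0.01,0.008],
    [0.002,0.01,0.008],
    [0.002,0.01,0.008],
    [0.002,0.01,0.008],
  ],
  twist=[0,0,0,0,0,0],
  grip=[-1,-0.5,0,0.5,1,1],
)

```text
t: 10.48
tool_pos: [0.4292, 0.0041, 0.0038]
tool_rot: [0.007, -0.671, 0.741, -0.006]
force: [-1.9, 1.3, 5.7]
width: 0.0452
```

Run:
```python
from h import *
plan([0.4288,0.0041,0.16],-1.66); print(observe()['force'],observe()['width'])
d=get_image("wrist"); cv2.imwrite("pics/w8.png",d["image"])
```

```text
pos [0.4292 0.0041 0.0038] psi -1.6706 tilt [ 1.880e-02  9.000e-04 -9.998e-01] -> travel [-0.0011 -0.0083 -0.5205] twist -0.0034 rows 3.0
[-1.94289786  1.29626578  5.73171607] 0.045155488767957816
```

View pics/w8.png

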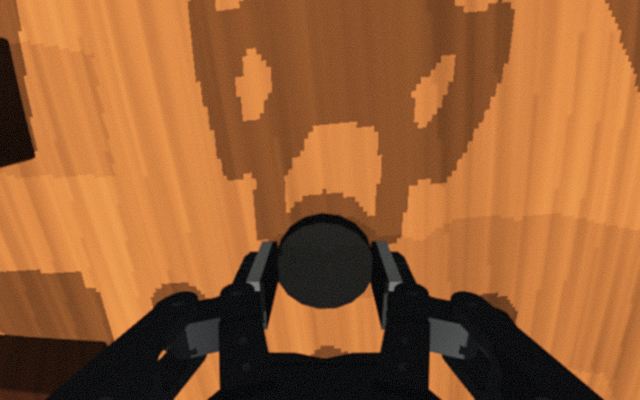

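The pad sits between the fingers at (324,261). I lift it and carry it over the packer.

Request:
arm_command(
  travel=[
    [0,0,-0.15],
    [0,0,-0.35],
    [0,0,-0.5],
    [0,0,-0.52],
    [0,0,-0.52],
  ],
  twist=[0,0,0,0,0],
  grip=[1,1,1,1,1],
)

```text
t: 11.15
tool_pos: [0.4261, 0.0042, 0.1591]
tool_rot: [0.007, -0.671, 0.742, -0.006]
force: [0.2, 0.4, -1.2]
width: 0.045
```

Run:
```python
from h import *
plan([0.6045,0.0855,0.15],-1.66); print(observe()['force'],observe()['width'])
d=get_image("wrist"); cv2.imwrite("pics/w9.png",d["image"])
p,R=pose()
m=mask_hsv(d["image"],[0,0,0],[180,255,60])
P=ray(d,[[324,261]],p[2]+.008);print(((P-p)@R).round(4))
```

```text
pos [0.4261 0.0042 0.1591] psi -1.6707 tilt [ 0.018   0.0013 -0.9998] -> travel [-0.329  -0.5641  0.0412] twist -0.0034 rows 4.0
[ 0.16274065  0.41574502 -1.19239181] 0.04504583897902914
[[ 0.0013 -0.0001 -0.008 ]]
```

View pics/w9.png

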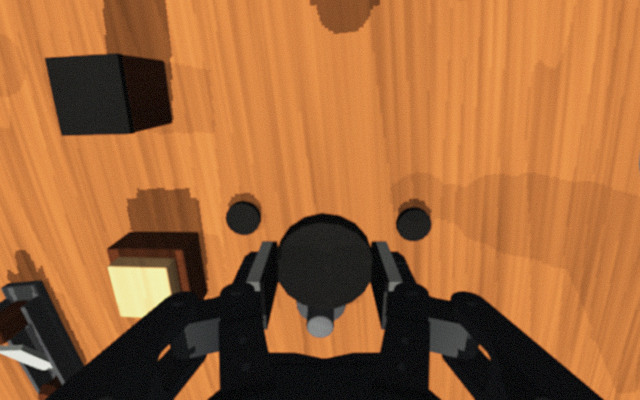

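Request:
arm_command(
  travel=[
    [-0.08,-0.14,0],
    [-0.165,-0.28,0],
    [-0.25,-0.42,0.02],
    [-0.33,-0.564,0.04],
    [-0.33,-0.564,0.13],
    [-0.33,-0.564,0.2],
    [-0.33,-0.564,0.2],
  ],
  twist=[0,0,0,0,0,0,0],
  grip=[1,1,1,1,1,1,1],
)

```text
t: 12.08
tool_pos: [0.6029, 0.085, 0.0969]
tool_rot: [0.003, -0.671, 0.742, -0.004]
force: [-0.8, -0.8, -0.0]
width: 0.0451
```

Run:
```python
from h import *
plan([0.6045,0.086,0.061],-1.66); print(observe()['force'],observe()['width'])
```

```text
pos [0.6029 0.085  0.0969] psi -1.671 tilt [ 0.0096 -0.0018 -1.    ] -> travel [-0.0038 -0.0037  0.1196] twist -0.0035 rows 1.0
[-0.81055419 -0.75634699 -0.03359244] 0.045075337987381746
```

Request:
arm_command(
  travel=[
    [-0.004,-0.004,0.06],
    [-0.004,-0.004,0.1],
    [-0.004,-0.004,0.112],
    [-0.004,-0.004,0.118],
    [-0.004,-0.004,0.118],
  ],
  twist=[0,0,0,0,0],
  grip=[1,1,1,1,1],
)

```text
t: 12.7
tool_pos: [0.6049, 0.0862, 0.0621]
tool_rot: [0.003, -0.671, 0.742, -0.004]
force: [-0.2, -0.0, 0.5]
width: 0.0453
```

Request:
arm_command(
  travel=[
    [0,0,0.006],
    [0,0,0.01],
    [0,0,0.014],
    [0,0,0.014],
    [0,0,0.014],
  ],
  twist=[0,0,0,0,0],
  grip=[1,1,1,1,1],
)

```text
t: 13.32
tool_pos: [0.6057, 0.0861, 0.0618]
tool_rot: [0.005, -0.671, 0.741, -0.005]
force: [-9.2, 0.0, 14.8]
width: 0.0446
```

Request:
arm_command(
  travel=[
    [0,0,0.004],
    [0,0,0],
    [0,0,0],
    [0,0,0],
    [0,0,0],
    [0,0,-0.005],
    [0,0,-0.1],
    [0,0,-0.25],
    [0,0,-0.35],
    [0,0,-0.35],
  ],
  twist=[0,0,0,0,0,0,0,0,0,0],
  grip=[1,1,0.5,0,-0.5,-1,-1,-1,-1,-1],
)

```text
t: 14.58
tool_pos: [0.6055, 0.0866, 0.1702]
tool_rot: [0.007, -0.671, 0.741, -0.006]
force: [-0.6, 0.6, -0.7]
width: 0.0857
```

Run:
```python
from h import *
o=observe();print(o['force'],o['width'],o['t'])
plan([0.604,0.0855,0.2],-1.66)
d=get_image("wrist"); np.save("w10.npy",d,allow_pickle=True);cv2.imwrite("pics/w10.png",d["image"])
m=mask_hsv(d["image"],[0,0,0],[180,255,60])
for c in blobs(m,200):
    P=ray(d,c.reshape(-1,2),.07)[:,:2].astype(np.float32); (cc,r)=cv2.minEnclosingCircle(P)
    print(cv2.boundingRect(c),np.round(cc,4),round(r,4))
m=mask_hsv(d["image"],[15,40,120],[35,160,255])
for c in blobs(m,100):
    h=cv2.convexHull(c); r=cv2.minAreaRect(h); B=ray(d,cv2.boxPoints(r),.058)[:,:2]; e=np.roll(B,-1,0)-B
    print(np.round(r[0]),B.mean(0).round(4),np.hypot(*e.T).round(3))
```

```text
[-0.57029601  0.6091101  -0.66674628] 0.08574388526646823 14.575
pos [0.6055 0.0866 0.1702] psi -1.6701 tilt [ 1.880e-02  1.000e-04 -9.998e-01] -> travel [ 0.0039  0.0028 -0.0995] twist -0.0032 rows 1.0
(23, 198, 601, 202) [0.6406 0.3287] 0.3381
(463, 178, 60, 53) [0.4727 0.1082] 0.0259
(298, 164, 57, 57) [0.6051 0.0868] 0.024
(284, 134, 85, 16) [0.6013 0.0449] 0.0316
(574, 107, 37, 36) [0.398  0.0506] 0.0152
(402, 97, 37, 37) [0.5309 0.0334] 0.0137
(293, 0, 64, 5) [ 0.5931 -0.0489] 0.0213
[327. 186.] [0.6045 0.0855] [0.056 0.057 0.06  0.057]
```

View pics/w10.png

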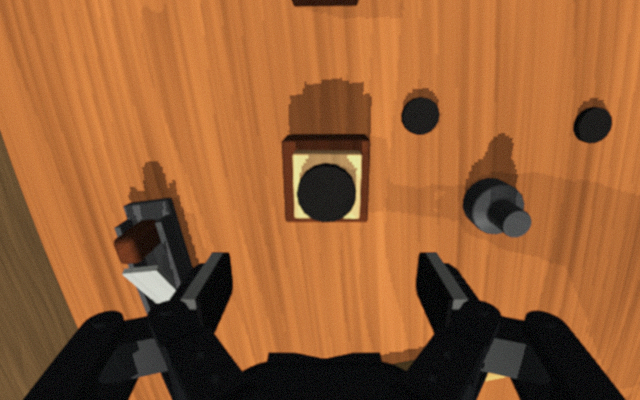

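The pad is at (327,192) on the packer, 1-2 mm from its centre. Next is the rail.

Run:
```python
from h import *
plan([0.48,0.352,0.25],0.1)
```

```text
pos [0.6046 0.0865 0.1677] psi -1.6702 tilt [ 1.540e-02 -5.000e-04 -9.999e-01] -> travel [-0.8396  0.4969 -0.281 ] twist -0.5635 rows 10.0
```

Request:
arm_command(
  travel=[
    [-0.05,0.03,-0.2],
    [-0.15,0.09,-0.28],
    [-0.25,0.15,-0.28],
    [-0.35,0.21,-0.28],
    [-0.45,0.27,-0.28],
    [-0.55,0.33,-0.28],
    [-0.65,0.39,-0.28],
    [-0.75,0.44,-0.28],
    [-0.84,0.497,-0.28],
    [-0.84,0.497,-0.28],
  ],
  twist=[-0.056,-0.112,-0.168,-0.224,-0.28,-0.336,-0.392,-0.448,-0.504,-0.56],
  grip=[-1,-1,-1,-1,-1,-1,-1,-1,-1,-1],
)

```text
t: 15.88
tool_pos: [0.4786, 0.3537, 0.2473]
tool_rot: [0.002, 0.999, 0.049, 0.006]
force: [1.1, -0.3, 0.0]
width: 0.0853
```

Run:
```python
from h import *
plan([0.48,0.352,0.25],0.1)
d=get_image("wrist"); np.save("w11.npy",d,allow_pickle=True);cv2.imwrite("pics/w11.png",d["image"])
m=mask_hsv(d["image"],[15,40,120],[35,160,255])
for c in blobs(m,300):
    r=cv2.minAreaRect(c); B=ray(d,cv2.boxPoints(r),.02)[:,:2]; e=np.roll(B,-1,0)-B
    print(np.round(r[0]),B.mean(0).round(4),np.hypot(*e.T).round(3),np.degrees(np.arctan2(e[:,1],e[:,0])).round(1))
```

```text
pos [0.4786 0.3537 0.2473] psi 0.0974 tilt [ 0.0127 -0.0027 -0.9999] -> travel [ 0.0043  0.006  -0.0088] twist -0.0008 rows 1.0
[589.  72.] [0.6111 0.0627] [0.063 0.074 0.065 0.076] [  -0.9  -93.8 -178.7   84.5]
[325. 141.] [0.486  0.3504] [0.038 0.295 0.048 0.296] [ -81.1 -169.8   99.4    8.3]
[42. 16.] [0.6113 0.6744] [0.052 0.052 0.053 0.053] [ -69.  -155.3  112.9   23.8]
```

View pics/w11.png

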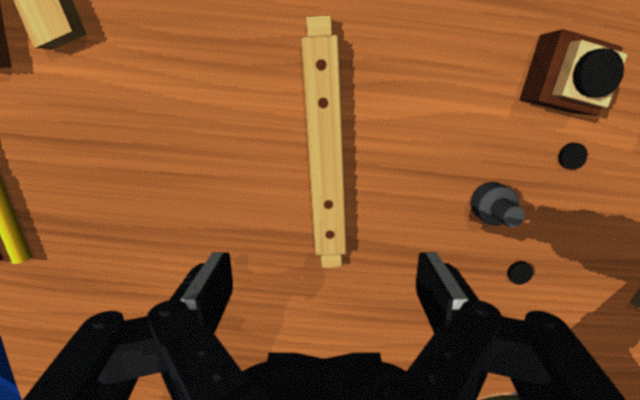

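The wrist view shows the rail's holes at (321,65), (323,102), (328,205), (330,234) and its shoulders at y of about 37 and 253.

Run:
```python
from h import *
d=load("w11.npy")
P=ray(d,[[321,65],[323,102.5],[328,204.5],[330,234.5]],.02)[:,:2];print(P.round(4).tolist(),P.mean(0))
e=P[0]-P[3];print(np.degrees(np.arctan2(e[1],e[0])),np.hypot(*e), np.diff(P,axis=0))
Q=ray(d,[[302,38],[337,36],[345,252],[315,255]],.02)[:,:2];print(Q.round(4).tolist(),Q.mean(0))
a=(Q[0]+Q[1]-Q[2]-Q[3]);print(np.degrees(np.arctan2(a[1],a[0])),np.hypot(*a)/2)
plan([Q.mean(0)[0],Q.mean(0)[1],0.1],np.arctan2(e[1],e[0]))
```

```text
[[0.5832, 0.3658], [0.5441, 0.3598], [0.4252, 0.3422], [0.3857, 0.3356]] [0.48456379 0.35084485]
8.67776946225048 0.19976058747023304 [[-0.03903074 -0.00595423]
 [-0.11893125 -0.01764269]
 [-0.03951184 -0.00654241]]
[[0.6083, 0.3884], [0.6139, 0.3517], [0.3631, 0.314], [0.3552, 0.3518]] [0.48512861 0.35146713]
8.386238976878726 0.25466884121725647
pos [0.479  0.3529 0.2476] psi 0.1036 tilt [ 0.013  -0.0027 -0.9999] -> travel [0.0135 0.0049 0.4921] twist -0.0152 rows 3.0
```

Request:
arm_command(
  travel=[
    [0.01,0.005,0.2],
    [0.018,0.005,0.4],
    [0.018,0.005,0.55],
    [0.018,0.005,0.7],
    [0.018,0.005,0.7],
  ],
  twist=[-0.015,-0.015,-0.015,-0.015,-0.015],
  grip=[-1,-1,-1,-1,-1],
)

```text
t: 16.55
tool_pos: [0.4851, 0.3486, 0.0325]
tool_rot: [0.005, 0.997, 0.074, 0.003]
force: [0.1, -0.2, 0.2]
width: 0.0856
```

Run:
```python
from h import *
plan([0.4846,0.351,0.005],0.15); print(observe()["force"])
```

```text
pos [0.4851 0.3486 0.0325] psi 0.1478 tilt [ 0.0064 -0.0098 -0.9999] -> travel [-0.0008 -0.0092  0.0915] twist -0.0007 rows 1.0
[ 0.09402357 -0.18589261  0.21850455]
```

Request:
arm_command(
  travel=[
    [-0.001,-0.009,0.07],
    [-0.001,-0.009,0.092],
    [-0.001,-0.009,0.092],
    [-0.001,-0.009,0.092],
    [-0.001,-0.009,0.092],
    [-0.001,-0.009,0.092],
    [-0.001,-0.009,0.092],
    [-0.001,-0.009,0.092],
  ],
  twist=[0,0,0,0,0,0,0,0],
  grip=[-1,-1,-0.5,0,0.5,1,1,1],
  newtons=40,
)

```text
t: 17.55
tool_pos: [0.4852, 0.3516, 0.0065]
tool_rot: [0.004, 0.997, 0.074, 0.004]
force: [-0.4, 0.1, 6.0]
width: 0.0388
```

Run:
```python
from h import *
plan([0.4846,0.351,0.2],0.15); print(observe()["force"],observe()["width"])
d=get_image("wrist"); cv2.imwrite("pics/w12.png",d["image"])
```

```text
pos [0.4852 0.3516 0.0065] psi 0.148 tilt [ 0.0083 -0.0083 -0.9999] -> travel [ 0.0022  0.0077 -0.6449] twist -0.0006 rows 4.0
[-0.44776399  0.11774696  5.98151357] 0.038836609137372566
```

View pics/w12.png

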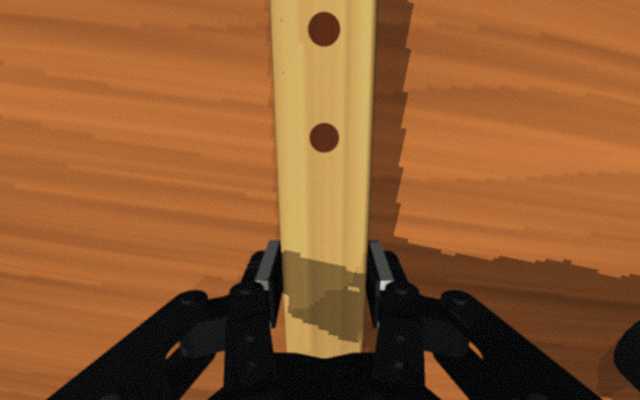

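Request:
arm_command(
  travel=[
    [0,0,-0.15],
    [0,0.02,-0.35],
    [0,0.02,-0.55],
    [0.02,0.1,-0.65],
    [0.04,0.2,-0.65],
    [0.06,0.3,-0.65],
    [0.08,0.4,-0.65],
    [0.1,0.5,-0.65],
    [0.1,0.6,-0.65],
    [0.1,0.6,-0.65],
  ],
  twist=[0,0,0,0.05,0.1,0.15,0.2,0.25,0.3,0.3],
  grip=[1,1,1,1,1,1,1,1,1,1],
)

```text
t: 18.85
tool_pos: [0.5399, 0.178, 0.2032]
tool_rot: [0.002, 0.922, -0.388, 0.005]
force: [-0.0, 0.2, -1.2]
width: 0.0386
```

Run:
```python
from h import *
plan([0.5961,-0.0012,0.16],-1.6624); print(observe()["force"],observe()["width"])
```

```text
pos [0.5399 0.178  0.2032] psi -0.7974 tilt [ 0.0077 -0.0085 -0.9999] -> travel [0.5567 0.2831 0.1503] twist 0.2753 rows 5.0
[-0.03733938  0.15510952 -1.19590825] 0.03857004077611928
```

Request:
arm_command(
  travel=[
    [0.11,0.05,0],
    [0.22,0.11,0],
    [0.33,0.17,0],
    [0.44,0.22,0],
    [0.557,0.283,0.1],
    [0.557,0.283,0.15],
    [0.557,0.283,0.15],
  ],
  twist=[0.055,0.11,0.165,0.22,0.275,0.275,0.275],
  grip=[1,1,1,1,1,1,1],
)

```text
t: 19.73
tool_pos: [0.5954, -0.0008, 0.1583]
tool_rot: [-0.001, -0.675, 0.738, -0.005]
force: [-1.2, -0.3, -0.5]
width: 0.0384
```

Run:
```python
from h import *
plan([0.5961,-0.0012,0.08],-1.6624); print(observe()["force"],observe()["width"])
p,R=pose()
d=get_image("wrist"); cv2.imwrite("pics/w13.png",d["image"]);np.save("w13.npy",d,allow_pickle=True)
d=get_image("scene"); cv2.imwrite("pics/s13.png",cv2.resize(d["image"][120:320,200:480],None,fx=2.8,fy=2.8)); np.save("s13.npy",d,allow_pickle=True)
d=get_image("top"); cv2.imwrite("pics/t13.png",cv2.resize(d["image"][100:260,200:440],None,fx=3,fy=3)); np.save("t13.npy",d,allow_pickle=True)
```

```text
pos [ 0.5954 -0.0008  0.1583] psi -1.6594 tilt [ 0.0046 -0.0089 -1.    ] -> travel [-0.0011 -0.001   0.261 ] twist 0.0009 rows 2.0
[-1.1844325  -0.3071894  -0.48739913] 0.03837789720293974
```

View pics/w13.png

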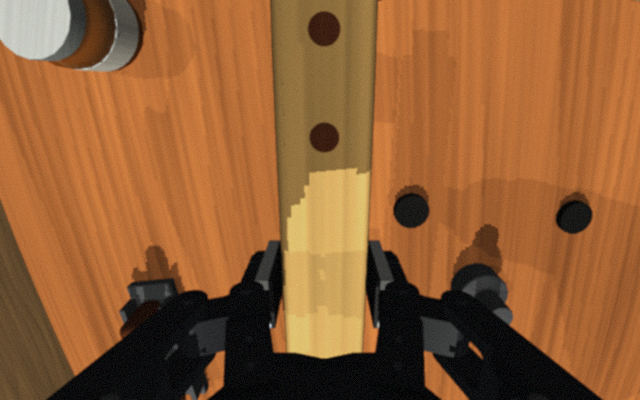

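View pics/s13.png

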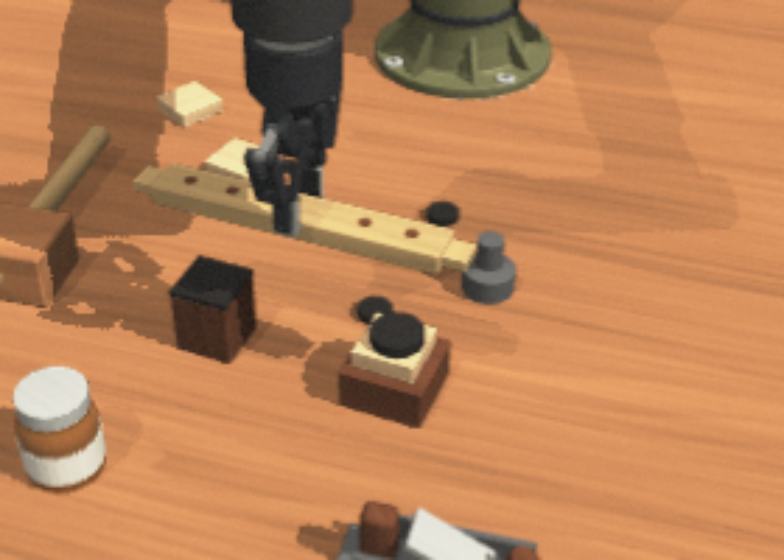

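The rail is level in the gripper and lined up over the bearers. I lower it.

Request:
arm_command(
  travel=[
    [-0.001,0,0.12],
    [-0.001,0,0.21],
    [-0.001,0,0.245],
    [-0.001,0,0.255],
    [-0.001,0,0.26],
    [-0.001,0,0.26],
  ],
  twist=[0.001,0.001,0.001,0.001,0.001,0.001],
  grip=[1,1,1,1,1,1],
)

```text
t: 20.62
tool_pos: [0.5979, -0.0005, 0.0845]
tool_rot: [0.001, -0.674, 0.739, -0.007]
force: [0.1, -1.3, -1.0]
width: 0.0386
```

Run:
```python
from h import *
plan([0.5961,-0.0012,0.0765],-1.6624); print(observe()["force"],observe()["torque"],observe()["width"])
```

```text
pos [ 5.979e-01 -5.000e-04  8.450e-02] psi -1.6621 tilt [ 0.0111 -0.008  -0.9999] -> travel [0.0028 0.0061 0.0266] twist 0.0001 rows 1.0
[ 0.10520327 -1.29494051 -1.00928063] [ 0.01473837 -0.05037431 -0.04446189] 0.038565767390925404
```

Request:
arm_command(
  travel=[
    [0.003,0.006,0.01],
    [0.003,0.006,0.016],
    [0.003,0.006,0.021],
    [0.003,0.006,0.024],
    [0.003,0.006,0.026],
    [0.003,0.006,0.026],
  ],
  twist=[0,0,0,0,0,0],
  grip=[1,1,1,1,1,1],
)

```text
t: 21.38
tool_pos: [0.5962, -0.0013, 0.0769]
tool_rot: [0.001, -0.674, 0.739, -0.007]
force: [-0.6, 0.5, 1.0]
width: 0.0389
```

Run:
```python
from h import *
plan([0.5961,-0.0012,0.0765],-1.6624); print(observe()["force"],observe()["torque"],observe()["width"])
```

```text
pos [ 0.5962 -0.0013  0.0769] psi -1.662 tilt [ 0.0113 -0.0081 -0.9999] -> travel [-0.0003  0.0003  0.0014] twist 0.0001 rows 1.0
[-0.5911599   0.49200915  1.0370058 ] [ 0.02804393  0.37151142 -0.05076052] 0.038882415897145826
```

Request:
arm_command(
  travel=[
    [0,0,0.003],
    [0,0,0.003],
    [0,0,0.003],
    [0,0,0.003],
    [0,0,0.003],
    [0,0,0.003],
    [0,0,-0.1],
    [0,0,-0.3],
    [0,0,-0.4],
    [0,0,-0.4],
  ],
  twist=[0,0,0,0,0,0,0,0,0,0],
  grip=[1,0.5,0,-0.3,-0.7,-0.7,-0.8,-1,-1,-1],
)

```text
t: 22.62
tool_pos: [0.5961, -0.0002, 0.2006]
tool_rot: [0.004, -0.674, 0.739, -0.008]
force: [-1.1, 0.2, -0.7]
width: 0.0855
```

Run:
```python
from h import *
plan([0.5961,-0.0012,0.25],-1.6624)
for n in("wrist","top","scene"):
    d=get_image(n);np.save(n+"14.npy",d,allow_pickle=True)
    im=d["image"]
    if n=="top": im=cv2.resize(im[100:260,200:440],None,fx=3,fy=3)
    if n=="scene": im=cv2.resize(im[120:320,200:480],None,fx=2.8,fy=2.8)
    cv2.imwrite(f"pics/{n}14.png",im)
```

```text
pos [ 5.961e-01 -2.000e-04  2.006e-01] psi -1.662 tilt [ 0.0172 -0.0069 -0.9998] -> travel [ 0.0042 -0.0032 -0.1647] twist 0.0001 rows 1.0
```

View pics/wrist14.png

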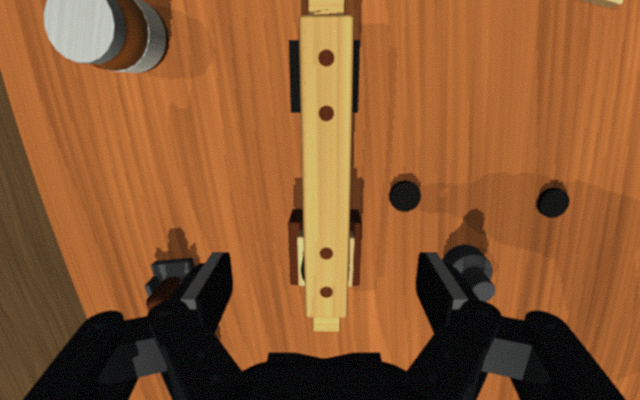

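View pics/top14.png

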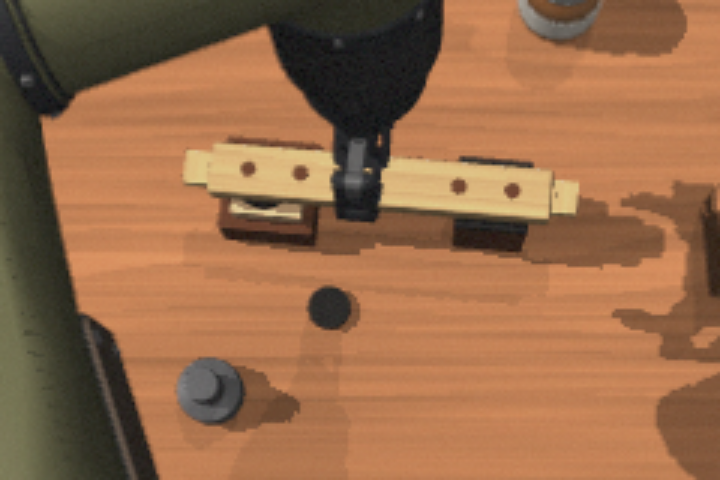

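View pics/scene14.png

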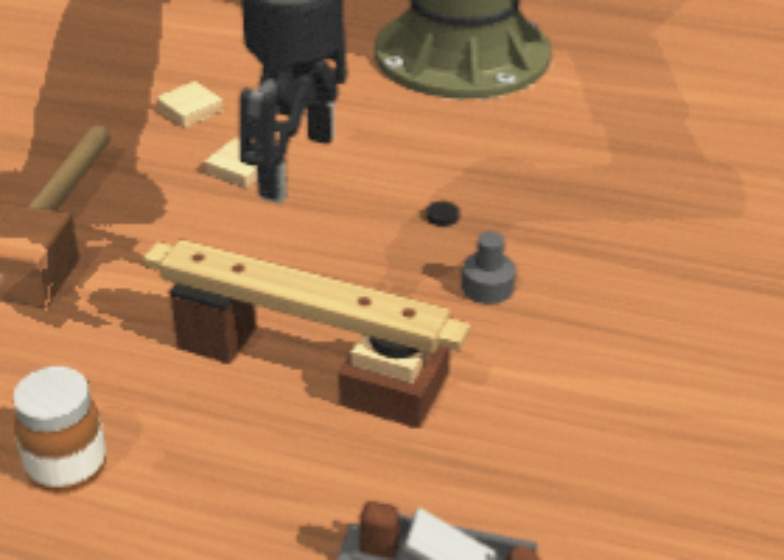

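The rail lies across both bearers; its holes are at (326,58), (326,113), (326,253) and (326,292).

Run:
```python
from h import *
d=load("wrist14.npy")
P=ray(d,[[326,58],[326,113],[326,253],[326,292]],.09)[:,:2];c=P.mean(0);e=P[0]-P[3];e/=np.hypot(*e);print(P.round(4).tolist(),c,np.degrees(np.arctan2(e[1],e[0])))
n=np.array([-e[1],e[0]])
for b in([.604,.0855],[.588,-.0887]): print((np.array(b)-c)@n,np.hypot(*(np.array(b)-c)))
d=load("top14.npy");f=lambda a:(np.array(a)-1)/3+[200,100]
P=ray(d,f([[248,169],[301,173],[459,186],[512,190]]),.09);print(P.mean(0))
print(ray(d,f([[204,384]]),.06))
plan([0.4445,0.134,0.17],-1.66)
```

```text
[[0.5869, -0.101], [0.5904, -0.0616], [0.6011, 0.0575], [0.6046, 0.0975]] [ 0.59576405 -0.00190695] -95.10646532220063
0.0004234572997934537 0.08779411072665992
-8.073625342170807e-06 0.0871396230366
[ 0.59538462 -0.0012234   0.09      ]
[[0.44375766 0.1322443  0.06      ]]
pos [ 5.944e-01 -2.000e-04  1.955e-01] psi -1.662 tilt [ 0.0094 -0.008  -0.9999] -> travel [-0.4007  0.539   0.0768] twist -0.0006 rows 4.0
```

Request:
arm_command(
  travel=[
    [-0.1,0.13,0],
    [-0.2,0.27,0],
    [-0.3,0.4,0],
    [-0.4,0.54,0.05],
    [-0.4,0.54,0.12],
    [-0.4,0.54,0.12],
    [-0.4,0.54,0.12],
  ],
  twist=[0,0,0,0,0,0,0],
  grip=[-1,-1,-1,-1,-1,-1,-1],
)

```text
t: 23.65
tool_pos: [0.4446, 0.1333, 0.1573]
tool_rot: [0.0, -0.674, 0.739, -0.006]
force: [-0.1, 0.4, 0.7]
width: 0.0856
```

Run:
```python
from h import *
plan([0.444,0.133,0.036],-1.66)
d=get_image("wrist");np.save("w15.npy",d,allow_pickle=True);cv2.imwrite("pics/w15.png",d["image"])
```

```text
pos [0.4446 0.1333 0.1573] psi -1.6627 tilt [ 0.0094 -0.0088 -0.9999] -> travel [-0.002   0.0061  0.4041] twist -0.0009 rows 2.0
```

View pics/w15.png

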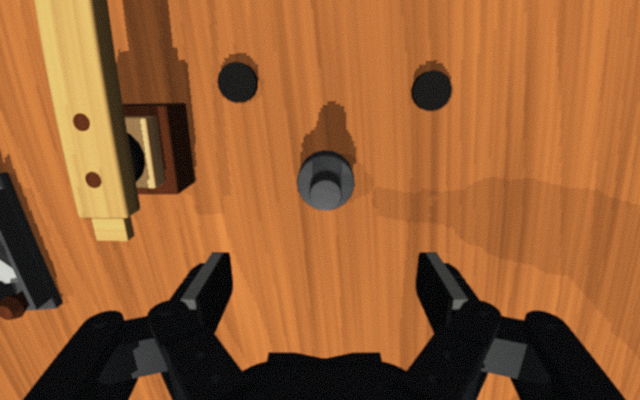

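Run:
```python
from h import *
d=load("w15.npy");print(ray(d,[[325,191]],.06),ray(d,[[326,180]],.026))
```

```text
[[0.44405019 0.12981967 0.06      ]] [[0.44340037 0.13034679 0.026     ]]
```

Request:
arm_command(
  travel=[
    [-0.001,0.004,0.15],
    [-0.001,0.006,0.3],
    [-0.001,0.006,0.39],
    [-0.001,0.006,0.415],
    [-0.001,0.006,0.415],
    [-0.001,0.006,0.415],
  ],
  twist=[0,0,0,0,0,0],
  grip=[-1,-1,-1,-1,-1,-1],
)

```text
t: 24.45
tool_pos: [0.4453, 0.1332, 0.0348]
tool_rot: [0.002, -0.674, 0.739, -0.007]
force: [-0.2, 0.1, -0.5]
width: 0.0856
```

Run:
```python
from h import *
plan([0.444,0.133,0.032],-1.66)
```

```text
pos [0.4453 0.1332 0.0348] psi -1.6632 tilt [ 0.012  -0.0071 -0.9999] -> travel [0.001  0.0043 0.0091] twist -0.001 rows 1.0
```

Request:
arm_command(
  travel=[
    [0.006,0.004,0.008],
    [0.006,0.004,0.008],
    [0.006,0.004,0.008],
    [0.006,0.004,0.008],
    [0.006,0.004,0.008],
    [0.006,0.004,0.008],
    [0.006,0.004,0.008],
    [0.006,0.004,0.008],
    [0.006,0.004,0.008],
  ],
  twist=[0,0,0,0,0,0,0,0,0],
  grip=[-1,-0.5,0,0.3,0.6,1,1,1,1],
  newtons=60,
)

```text
t: 25.58
tool_pos: [0.4443, 0.1316, 0.0328]
tool_rot: [0.002, -0.674, 0.739, -0.007]
force: [0.5, -0.8, 4.5]
width: 0.025
```

Run:
```python
from h import *
plan([0.444,0.133,0.16],-1.66);print(observe()["force"],observe()["width"])
d=get_image("wrist");cv2.imwrite("pics/w16.png",d["image"])
```

```text
pos [0.4443 0.1316 0.0328] psi -1.6631 tilt [ 0.0128 -0.007  -0.9999] -> travel [-0.0022 -0.0044 -0.4241] twist -0.001 rows 3.0
[ 0.47634924 -0.75864957  4.47923458] 0.024976359540096613
```

View pics/w16.png

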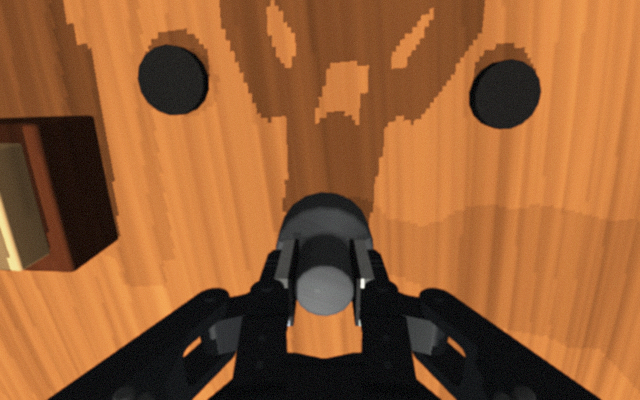

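The weight is gripped by its upright grip at (325,285). I lift it first, then carry it across above the rail.

Request:
arm_command(
  travel=[
    [0,0,-0.08],
    [0,0,-0.25],
    [0,0,-0.42],
    [0,0,-0.54],
    [0,0,-0.54],
    [0,0,-0.54],
  ],
  twist=[0,0,0,0,0,0],
  grip=[1,1,1,1,1,1],
)

```text
t: 26.38
tool_pos: [0.4409, 0.1327, 0.1914]
tool_rot: [0.0, -0.674, 0.739, -0.006]
force: [0.0, -0.5, -6.2]
width: 0.0246
```

Run:
```python
from h import *
plan([0.5957,-0.0015,0.18],-1.66);print(observe()["force"],observe()["width"])
```

```text
pos [0.4409 0.1327 0.1914] psi -1.663 tilt [ 0.0078 -0.0083 -0.9999] -> travel [ 0.3975 -0.5547  0.0458] twist -0.0009 rows 4.0
[ 0.0251605  -0.45356679 -6.24831932] 0.024593294665823523
```

Request:
arm_command(
  travel=[
    [0.08,-0.11,0],
    [0.16,-0.22,0],
    [0.24,-0.33,0],
    [0.32,-0.44,0],
    [0.398,-0.555,0.01],
    [0.398,-0.555,0.04],
    [0.398,-0.555,0.04],
    [0.398,-0.555,0.04],
  ],
  twist=[0,0,0,0,0,0,0,0],
  grip=[1,1,1,1,1,1,1,1],
)

```text
t: 27.38
tool_pos: [0.5951, -0.0011, 0.1811]
tool_rot: [-0.0, -0.674, 0.739, -0.005]
force: [-0.5, 0.2, -5.6]
width: 0.0247
```

Run:
```python
from h import *
plan([0.5957,-0.0015,0.13],-1.66);print(observe()["force"],observe()["width"])
d=get_image("scene"); cv2.imwrite("pics/s17.png",cv2.resize(d["image"][120:320,200:480],None,fx=2.8,fy=2.8))
d=get_image("wrist"); cv2.imwrite("pics/w17.png",d["image"])
```

```text
pos [ 0.5951 -0.0011  0.1811] psi -1.6621 tilt [ 0.0067 -0.0085 -0.9999] -> travel [-0.0003 -0.0008  0.1703] twist -0.0007 rows 1.0
[-0.49380192  0.17912935 -5.58834309] 0.02472491986002508
```

View pics/s17.png

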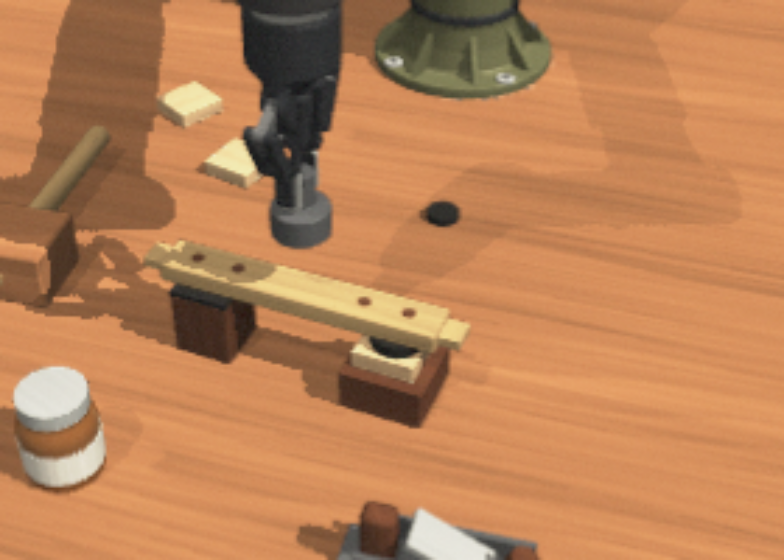

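View pics/w17.png

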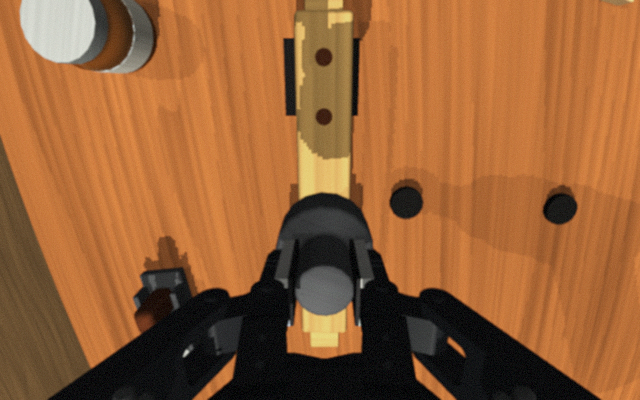

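The weight hangs upright over the middle of the rail, with the weight and rail axes both at about 324 px. I lower it slowly.

Request:
arm_command(
  travel=[
    [0,0,0.06],
    [0,0,0.11],
    [0,0,0.14],
    [0,0,0.155],
    [0,0,0.16],
    [0,0,0.165],
    [0,0,0.17],
    [0,0,0.17],
  ],
  twist=[0,0,0,0,0,0,0,0],
  grip=[1,1,1,1,1,1,1,1],
)

```text
t: 28.48
tool_pos: [0.596, -0.0014, 0.1313]
tool_rot: [0.0, -0.674, 0.739, -0.006]
force: [-0.3, -0.1, -5.3]
width: 0.0243
```

Run:
```python
from h import *
plan([0.5957,-0.0015,0.1228],-1.66);print(observe()["force"],observe()["width"])
```

```text
pos [ 0.596  -0.0014  0.1313] psi -1.6619 tilt [ 0.0086 -0.008  -0.9999] -> travel [0.0002 0.0011 0.0282] twist -0.0006 rows 1.0
[-0.32194149 -0.14333163 -5.34580015] 0.02432838041177029
```

Request:
arm_command(
  travel=[
    [0,0,0.006],
    [0,0,0.011],
    [0,0,0.016],
    [0,0,0.02],
    [0,0,0.023],
    [0,0,0.025],
    [0,0,0.025],
  ],
  twist=[0,0,0,0,0,0,0],
  grip=[1,1,1,1,1,1,1],
)

```text
t: 29.35
tool_pos: [0.596, -0.0015, 0.1237]
tool_rot: [0.0, -0.674, 0.739, -0.006]
force: [0.4, 0.4, -6.6]
width: 0.0247
```

Request:
arm_command(
  travel=[
    [0,0,0.002],
    [0,0,0.004],
    [0,0,0.005],
    [0,0,0.005],
  ],
  twist=[0,0,0,0],
  grip=[1,1,1,1],
)

```text
t: 29.85
tool_pos: [0.5961, -0.0015, 0.1228]
tool_rot: [0.001, -0.674, 0.739, -0.006]
force: [-0.2, 1.6, -0.9]
width: 0.0243
```

The rail now carries the load: the force went from -5.6 to -0.9 N. I release the weight.

Request:
arm_command(
  travel=[
    [0,0,0.001],
    [0,0,0.001],
    [0,0,0.001],
    [0,0,0.001],
    [0,0,0.001],
    [0,0,0],
    [0,0,-0.1],
    [0,0,-0.25],
    [0,0,-0.4],
    [0,0,-0.4],
  ],
  twist=[0,0,0,0,0,0,0,0,0,0],
  grip=[0.8,0.4,0,-0.3,-0.6,-1,-1,-1,-1,-1],
)

```text
t: 31.1
tool_pos: [0.5965, -0.0007, 0.248]
tool_rot: [0.004, -0.674, 0.739, -0.008]
force: [0.2, 0.3, -0.3]
width: 0.0858
```

Run:
```python
from h import *
plan([0.5961,-0.0012,0.25],-1.6624);print(observe()["force"],observe()["t"])
for n in("wrist","top","scene"):
    d=get_image(n);np.save(n+"18.npy",d,allow_pickle=True)
    im=d["image"]
    if n=="top": im=cv2.resize(im[100:260,200:440],None,fx=3,fy=3)
    if n=="scene": im=cv2.resize(im[120:320,200:480],None,fx=2.8,fy=2.8)
    cv2.imwrite(f"pics/{n}18.png",im)
```

```text
pos [ 0.5965 -0.0007  0.248 ] psi -1.662 tilt [ 0.0172 -0.0071 -0.9998] -> travel [ 0.0018  0.0012 -0.0066] twist 0.0001 rows 1.0
[ 0.15889077  0.2834777  -0.33967476] 31.1
```

View pics/wrist18.png

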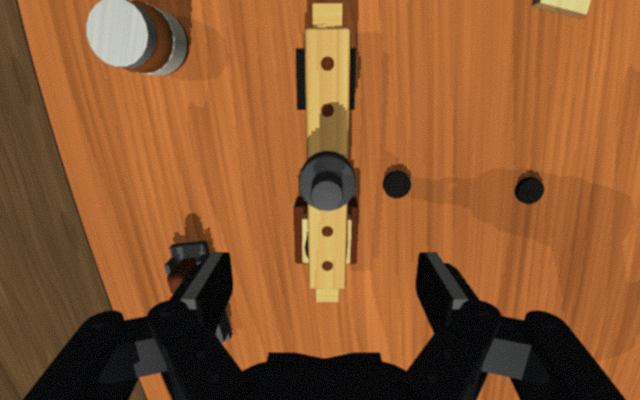

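View pics/scene18.png

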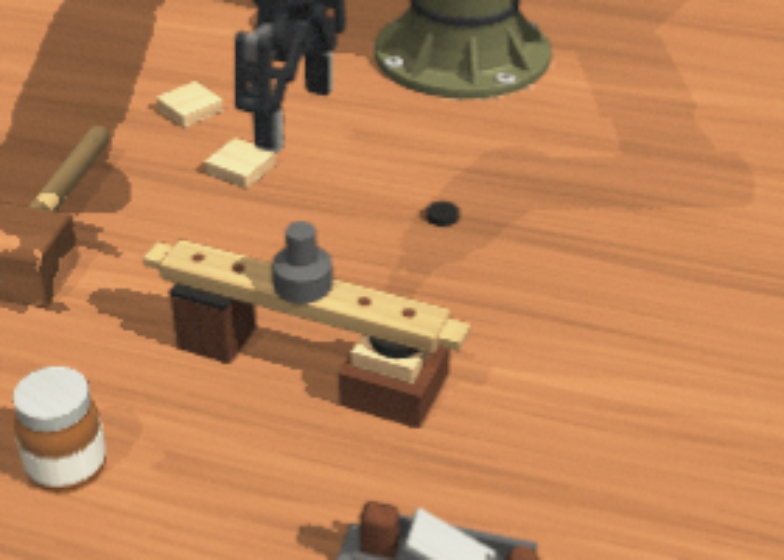

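The weight stands upright on the rail: its grip top is at (327,191), and the holes are at (327,63), (327,111), (327,231) and (327,266). One check of the numbers, then I hand in.

Run:
```python
from h import *
d=load("wrist18.npy")
P=ray(d,[[327.5,63.5],[327.5,110.5],[327,231],[327,266]],.09)[:,:2];c=P.mean(0);print("rail",c)
w=ray(d,[[327,191]],.15)[0,:2];print("weight",w,np.hypot(*(w-c)))
print(job_done())
```

```text
rail [ 0.59555725 -0.00171081]
weight [ 0.59518971 -0.00362699] 0.0019511105962296724
the job is handed in; nothing more can be done
None
```

The stack is built and I handed the job in at about 31 s. The hand-in gives no verdict, so I don't know the official result.

- **Packer:** it lies on the low bearer within about 1 mm of its centre. I pressed it at about 9.5 N.
- **Pad:** it lies on the packer about 1.5 mm off centre. I pressed it at about 15 N, above the 5 to 10 N you suggested and with about 9 N of sideways force. The packer measured the same position afterwards.
- **Rail:** its centre line passes within about 0.5 mm of both bearer centres. Its middle is about 88 mm from each.
- **Weight:** it was set down gently and stands upright about 2 mm from the rail's middle.

The gripper is open and clear, and the wrist force reads under 0.5 N in each axis. The arm never came near the mallet, the jar or the plane, and the last pictures show them in place. I did not measure their positions numerically.

Bearer positions from the scene camera differed by about 4 mm from the top and wrist cameras. I used the top and wrist values.

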